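# Index the rotary tray stand and stack the second tray

### The arm

A 6-joint arm with a two-finger parallel gripper is mounted at the origin on a cart in front of the work surface, level with it; the furniture and walls round the work are solid. World frame = base frame: x ahead of the robot, y to its left, z up, the work surface at z = 0. Lengths are in m, angles in rad, forces in N, time in s.
With the tool pointing down it reaches from about 0.375 to 0.975 m from the base axis. Payload 3.8 kg.
Tool frame: the origin (TCP) lies midway between the tips of the shut fingers; the grasp point (between the pads) lies 19 mm behind it; z points along the fingers, y is the direction in which the jaws open and shut (so a half turn about z gives the same grasp; the last joint's range is limited). The gripper opens to 85 mm and grips with 20 to 120 N. Pads are 22 mm wide; open, the fingers measure 114 mm over their backs; the gripper's body (76 mm by 85 mm) begins 54 mm behind the grasp point. The pads swing forward as they close: fully open they stand 13 mm farther back than shut.
Start: joints at [1.22, 0.264, 1.604, -0, 1.274, -0.037], TCP at [0.208, 0.642, 0.231] pointing down, gripper open.
Joint ranges: [-2.63, 2.63], [-0.94, 2.18], [0.31, 2.57], [-1.31, 4.45], [0, 2.66], [-2.55, 2.55]. Speed limits (rad/s): [2.57, 2.57, 3.14, 3.14, 3.14, 3.14].

### API

Orientations are given as a rotation vector (axis times angle).
In Python, from workcell import readout, read_camera, camera_params, bot gives the robot as it stands.
- The arm moves only by the tool apply_moves, never from a script. Its argument "plan" is a list that holds one entry, the list of rows, each a list of 7 numbers: the shift along the tool's x, y, z each as a share of 1000 mm, from -1 to 1, then the turn, a rotation vector about the tool's x, y, z each as a share of pi rad, from -1 to 1, then the gripper command: -1 is fully open, 1 is shut, values between are in proportion. A call has exactly 8 rows; each row is the pose to reach, as a shift and turn from the pose commanded when the call began, along the tool's axes at that moment, turning the shorter way round; what a row does not reach only later rows make up. A row lasts 1/12 s, in which the tool goes at most 41.7 mm and 7.16 degrees, less where a joint would pass 70% of its speed; a pose out of reach is approached as far as the arm can. A call with a number of a shift or a turn outside -1 to 1 is refused whole. A call with a gripper value outside its range is refused whole. The fingers move at their own pace and stop on an object; "force" is the grip in N (left out, the last holds). Time passes only in rows, so rows that repeat a pose let the fingers close, or fill a call up. It gives the time, the measured TCP pose, the force and the opening at its end, in the units of the state.
- readout.read_state(): the state, without advancing time (a new reading comes with each control period).
- read_camera(name): name is "side" or "top"; returns the picture (480x640x3 uint8, red, green, blue); there is no depth.
- camera_params(name): a dict with "fovy" (degrees; the focal length in pixels is half the picture's height over the tangent of half this angle, whatever the lens; pixels are square), "cx", "cy" (the principal point, pixels), "rvec" (rotation vector, rad) and "tvec" (3), from world to camera coordinates, as OpenCV has them. Camera axes: x right, y down, z forward; pixel columns grow to the right and rows downward; lengths in m; the calibration is good to about 2 mm. A picture is of the moment at which its call begins. camera_params takes no time and is no camera call.
- bot.finish_job(): hands the job in, once; it reports no verdict.
The state is a dict: "time": time; "q": joint angles; "joint_vel": joint speeds; "joint_torque": joint torques, N m; "tool_pos": TCP position; "tcp_rot": TCP orientation; "wrist_force": force on the tool from outside, world axes, zero at the start; "torque": the same for the moment, N m; "width": opening from 0.0 (shut) to 1.0 (fully open).
Only numpy, scipy, OpenCV 4.12 (cv2) and the standard library are available. Lean on these libraries where they do the work, as an engineer would, in place of code of your own. Each camera call takes 0.05 s, during which the arm holds its last target.

### The job

Pull up the spring plunger of the rotary tray stand, turn the stand until the plunger is beside the green tag and let it drop fully home in the lock hole there (feel for the hole: the ring underneath has been shifted a little). Then stack the loose orange tray squarely on the stand's blue tray so that all four corner lugs are down in the sockets, and let go. Leave the other things on the desk where they are.

Things in the scene. Friction and masses are not known exactly. Their poses are not given: they have to be found in the camera images.
- stand: Rotary tray stand fixed to the desk: dark round base (236 mm across, 8 mm thick) with two ears for the coloured tags, grey turning head (232 mm across, top at z = 33 mm) with a blue tray (a card pack in it). Origin: on the vertical turning axis, at desk height; -x points midway between the ears. Hidden under the head is the index ring: a wide parking slot in the middle, a flat track and a lock hole to each side.
- head (a joint): Head angle, rad, -1.5 to 1.5, counter-clockwise positive from above. At 0 the plunger lies on the stand's -x axis, in the parking slot. Lock holes nominally at +-1.134 (65 deg), but the hand-clamped ring is shifted by an unknown angle of up to 0.20 rad either way: the hole must be felt. From 0.65 to 0.80 rad, either sign, the pin is surely on the track between slot and hole. Hole play +-0.02 rad.
- plunger (a joint): Height of the sprung index plunger over home, m: 0 = fully down in slot or hole, 0.010 = pin resting on the ring's track, 0.018 = top stop. The pin blocks the head until it is above 0.010. The spring pushes down with 5 N at 0 and 8.5 N at the top. It lifts straight up and rides on the head, 100 mm from the turning axis; the head turns with about 0.15 N m (2 N at the knob).
- plunger_knob (a point): Middle of the plunger's black round knob (28 mm diameter, 30 mm high, yellow band near the foot); 63 mm over the desk when home. Moves with plunger and head; its -x axis points away from the turning axis. Under it is a steel collar, 25 mm across, up to z = 45 mm; at its sides fingers have room down to the head's top (33 mm); the blue tray's wall is 45 mm from its axis.
- green_tag: Flat green disc, 24 mm across, 6 mm thick, on the stand's ear beside the wanted lock hole; 132 mm from the turning axis, 65 deg to one side of the stand's -x axis (left or right: it changes). Origin: centre of its underside.
- red_tag: The same disc in red, on the other ear: that hole is not wanted.
- seat (a point): Where the orange tray's origin lies when seated on the blue tray: on the turning axis, 63 mm over the desk (9 mm below the blue rim); turns with the head (its x along the line axis to plunger, reversed). x across, y along the blue tray (110 x 160 mm, walls 3 mm). Square sockets 18 x 18 mm, 14 mm deep from the rim, centred at x = +-43, y = +-68 mm.
- top_tray: Loose orange open tray, 0.2 to 0.4 kg, 110 mm along x, 160 mm along y; the same after half a turn. Origin: centre, at the height of the tips of its four lugs. Lugs round, 14 mm diameter, tapered to 9 mm at the tip, 9 mm long, at x = +-43, y = +-68 mm: 2 mm of play in the sockets. Floor underside 9 mm, rim 47 mm over the origin. Seated, the floor rests on the blue rim.
- top_tray_bar (a point): Centre of the orange tray's carrying bar, 62 mm above the tray's origin: 12 mm thick (x), 96 mm long (y), 18 mm high (53 to 71 mm over the origin), on two posts 6 mm thick at y = +-45 mm. Room for fingers beside it: 46 mm to each long wall, and down to the floor's top at 12 mm.
- stapler: Bystander, to be left alone: red and black desk stapler, 139 x 34 x 52 mm. Origin: centre of its underside.
- tape_roll: Bystander, to be left alone: brown roll of packing tape, 92 x 90 x 48 mm. Origin: centre of its underside.
- cards: Bystander, to be left alone: banded pack of cards, 91 x 57 x 22 mm. Origin: centre of its underside.
- green_pad: Bystander, to be left alone: green note pad, 143 x 106 x 10 mm. Origin: centre of its underside.
- highlighter: Bystander, to be left alone: yellow highlighter, 120 x 26 x 16 mm. Origin: centre of its underside.
- glue_stick: Bystander, to be left alone: white and yellow glue stick, standing, 28 x 28 x 91 mm. Origin: centre of its underside.

How it is judged:
On the way, in this order (a step that is already met when the one before it is completed fails the run):
1. the plunger is pulled up clear of the slot (value of joint plunger above 0.0095 m), for 0.1 s.
2. the head is turned to the green tag and the plunger is fully home in the hole there (value of joint plunger below 0.0025 m and horizontal distance between plunger_knob and green_tag below 0.055 m), for 0.2 s.
3. the orange tray is seated on the blue tray (z of top_tray in the frame of seat between -0.003 and 0.0025 m and horizontal distance between top_tray and seat below 0.005 m and angle between the y axis of top_tray and the y axis of seat, either way round below 0.06 rad and angle between top_tray's own z axis and vertical below 0.05 rad), for 0.2 s.
At the end, for the whole second after the job is handed in: Plunger home (within 2.5 mm) in the hole by the green tag (knob axis within 55 mm of the tag); orange tray released, at rest on the blue one, lugs in the sockets: within 2.5 mm of seated height, 5 mm sideways, 0.06 rad of its direction (either way round), 0.05 rad of level (all of step 2 and all of step 3 and linear speed of top_tray below 0.02 m/s and velocity of joint head between -0.05 and 0.05 rad/s); the robot touches nothing.
It fails at once if a bystander is pushed more than 30 mm from its place (distance of any of stapler, tape_roll, cards, green_pad, highlighter, glue_stick from where it was at the start of the episode above 0.03 m).
It also fails if it takes over 61 s, if anything falls off the work surface, if the arm or the gripper's body presses on something with over 40 N, if the wrist force passes 120 N, or if a joint passes its speed limit or range.

## Working session

There is one attempt and no reset: what is moved stays moved. The work goes in short steps, Python scripts to look and compute and a tool call to move; the robot and the scene stay as the last step left them, time stands still between calls to the robot, and variables do not carry over. Pictures are saved under pics/ and viewed, and the job is handed in when it is done.

Besides the shell and the picture viewer there is one more tool, called after "Call:" as name([rows], argument=value, ...), one row to a line, values as JSON. apply_moves: Moves the arm, as the interface text tells. Shift numbers are shares of 1000 mm and turn numbers shares of pi rad, none past 1 either way. Its arguments: {"type":"object","properties":{"plan":{"type":"array","items":{"type":"array","items":{"type":"array","items":{"type":"number","minimum":-1,"maximum":1}}}},"force":{"type":"number"}},"required":["plan"]}

```bash
ls; mkdir -p pics; python3 - <<'E'
from workcell import readout, read_camera, camera_params, bot
import cv2,json
for n in ("side","top"):
    cv2.imwrite(f"pics/{n}0.png", read_camera(n)[:,:,::-1]); print(n,camera_params(n))
print(readout.read_state())
E
```

```text
pics
side {'fovy': 55.023430610398236, 'cx': 313.65681708525545, 'cy': 235.3659507142125, 'rvec': array([ 0.2921103 , -2.69363365,  1.33419021]), 'tvec': array([0.58311091, 0.1141228 , 1.19275135])}
top {'fovy': 48.72839717103208, 'cx': 321.84096116539166, 'cy': 244.5882043919713, 'rvec': array([ 2.17817319, -2.18248529,  0.09849502]), 'tvec': array([0.01741691, 0.58159495, 1.70613184])}
{'time': 0.1, 'q': array([ 1.22006549e+00,  2.64718745e-01,  1.60527468e+00, -6.60137069e-06,
        1.27366232e+00, -3.69007539e-02]), 'joint_vel': array([ 0.00079142,  0.00049515, -0.00312938, -0.00048666,  0.00165349,
        0.00033256]), 'joint_torque': array([ 2.46281488e-04, -5.16701066e+01, -3.68594885e+01, -9.23418952e-05,
        6.16226564e-03, -1.16863652e-05]), 'tool_pos': array([0.20815051, 0.64140455, 0.23003881]), 'tcp_rot': array([-0.49087826, -3.1026078 ,  0.00318153]), 'wrist_force': array([-0.01764746, -0.31098542, -0.34604494]), 'torque': array([-0.0159278 , -0.01339457,  0.01074679]), 'width': 1.0009116172641817}
```

View pics/side0.png

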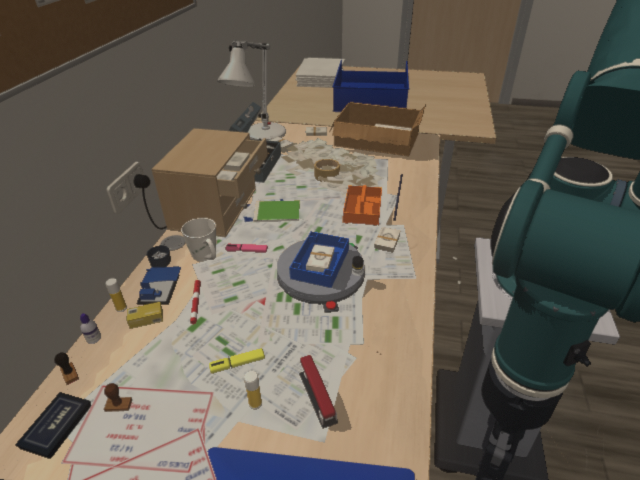

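View pics/top0.png

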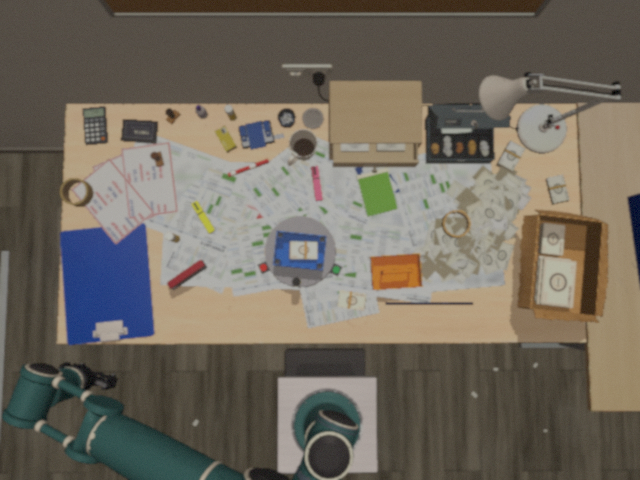

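```bash
cat > h.py <<'E'
import numpy as np, cv2
from workcell import readout, read_camera, camera_params, bot
from scipy.spatial.transform import Rotation as R
def cam(n):
    p=camera_params(n); f=240/np.tan(np.radians(p['fovy']/2))
    K=np.array([[f,0,p['cx']],[0,f,p['cy']],[0,0,1]]); Rm=cv2.Rodrigues(p['rvec'])[0]
    return K,Rm,p['tvec']
def proj(n,X):
    K,Rm,t=cam(n); return cv2.projectPoints(np.atleast_2d(np.array(X,float)),cv2.Rodrigues(Rm)[0],t,K,None)[0][:,0]
def ray(n,uv):
    K,Rm,t=cam(n); d=Rm.T@np.linalg.solve(K,[uv[0],uv[1],1]); return -Rm.T@t,d
def onz(n,uv,z):
    c,d=ray(n,uv); return c+d*(z-c[2])/d[2]
def tri(a,b): # side uv, top uv
    P=[np.hstack([Rm,t.reshape(3,1)]) for K,Rm,t in (cam('side'),cam('top'))]
    Ks=[cam('side')[0],cam('top')[0]]
    X=cv2.triangulatePoints(Ks[0]@P[0],Ks[1]@P[1],np.array(a,float).reshape(2,1),np.array(b,float).reshape(2,1))[:,0]
    X=X[:3]/X[3]; return X, proj('side',X)[0]-a, proj('top',X)[0]-b
def save(img,name,box=None,s=1):
    if box: u0,v0,u1,v1=box; img=img[v0:v1,u0:u1]
    cv2.imwrite(name,cv2.resize(img[:,:,::-1],None,fx=s,fy=s,interpolation=cv2.INTER_CUBIC))
def blobs(img,lo,hi,box,amin=8):
    hsv=cv2.cvtColor(img,cv2.COLOR_RGB2HSV); m=cv2.inRange(hsv,np.array(lo),np.array(hi))
    k=np.zeros_like(m);u0,v0,u1,v1=box;k[v0:v1,u0:u1]=255;m&=k
    n,l,st,c=cv2.connectedComponentsWithStats(m)
    return [(c[i].round(2),st[i]) for i in range(1,n) if st[i][4]>=amin],m,l
E
python3 - <<'E'
from h import *
s=cv2.imread('pics/side0.png')[:,:,::-1];t=cv2.imread('pics/top0.png')[:,:,::-1]
save(t,'pics/tz.png',(240,200,440,330),4); save(s,'pics/sz.png',(260,170,420,330),4.0-0.3)
for n in('side','top'):print(n,-cam(n)[1].T@cam(n)[2])
E
```

```text
side [0.35097804 0.98631332 0.82443835]
top [0.43442763 0.02529994 1.74930685]
```

View pics/tz.png

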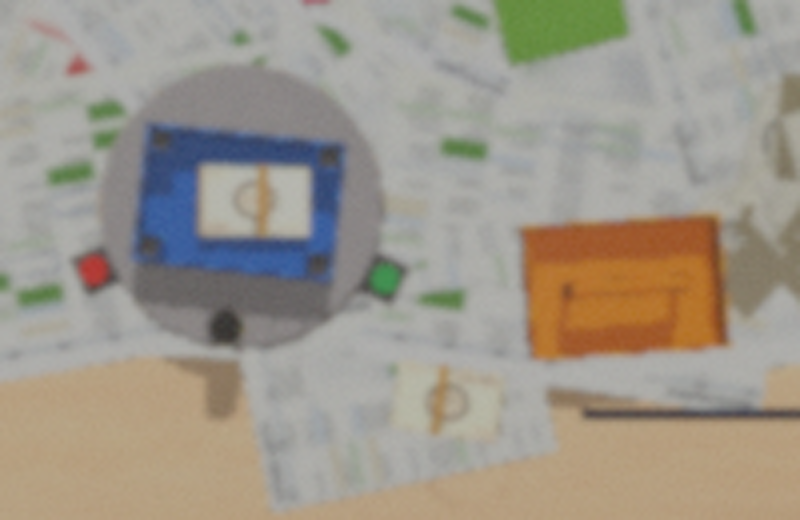

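View pics/sz.png

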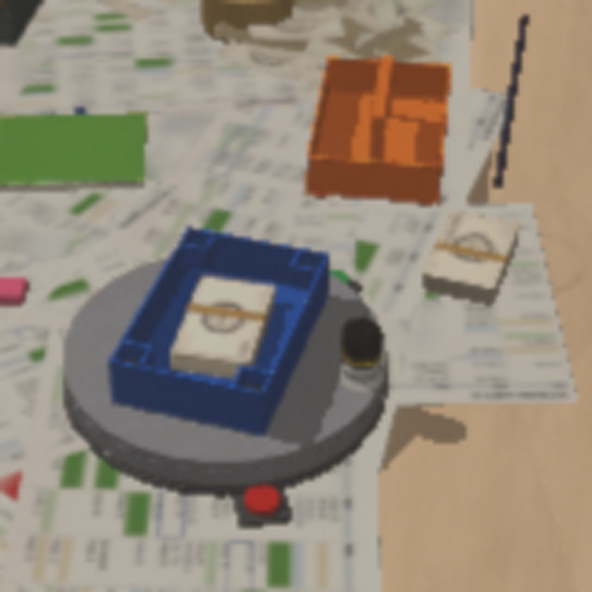

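```bash
python3 - <<'E'
from h import *
s=cv2.imread('pics/side0.png')[:,:,::-1];t=cv2.imread('pics/top0.png')[:,:,::-1]
def show(nm,im,lo,hi,box,amin=8):
    b,m,l=blobs(im,lo,hi,box,amin); print(nm,[(tuple(c),tuple(st)) for c,st in b])
    return b
show('top green',t,(55,90,60),(85,255,255),(325,255,345,285))
show('top red',t,(0,140,80),(8,255,255),(255,255,275,280))
show('side red',s,(0,140,80),(8,255,255),(315,295,345,315))
show('side green',s,(55,90,60),(85,255,255),(340,235,365,255),3)
show('top knob',t,(0,0,0),(180,255,60),(285,270,308,295))
show('side knob',s,(0,0,0),(180,255,50),(345,250,370,280))
show('top orange',t,(5,170,80),(18,255,255),(360,245,430,300),200)
show('side orange',s,(3,150,50),(18,255,255),(335,175,390,230),200)
# head disc in top: gray mask
hsv=cv2.cvtColor(t,cv2.COLOR_RGB2HSV)
print(hsv[220:225,298:302].tolist(),hsv[250,268:274].tolist(),hsv[230,330:345].tolist())
E
```

```text
top green [((np.float64(335.78), np.float64(269.28)), (np.int32(333), np.int32(266), np.int32(7), np.int32(7), np.int32(36)))]
top red [((np.float64(263.38), np.float64(267.15)), (np.int32(261), np.int32(264), np.int32(6), np.int32(7), np.int32(34)))]
side red [((np.float64(330.43), np.float64(304.48)), (np.int32(326), np.int32(301), np.int32(10), np.int32(8), np.int32(67)))]
side green [((np.float64(351.5), np.float64(244.0)), (np.int32(350), np.int32(243), np.int32(4), np.int32(3), np.int32(6)))]
top knob [((np.float64(296.21), np.float64(281.5)), (np.int32(294), np.int32(279), np.int32(5), np.int32(5), np.int32(14)))]
side knob [((np.float64(357.45), np.float64(261.41)), (np.int32(353), np.int32(256), np.int32(10), np.int32(11), np.int32(91)))]
top orange [((np.float64(395.6), np.float64(271.47)), (np.int32(372), np.int32(255), np.int32(48), np.int32(34), np.int32(1423)))]
side orange [((np.float64(362.47), np.float64(204.65)), (np.int32(344), np.int32(185), np.int32(38), np.int32(40), np.int32(1262)))]
[[[0, 7, 138], [0, 9, 139], [10, 11, 138], [0, 6, 139]], [[175, 11, 138], [10, 11, 138], [168, 9, 138], [12, 9, 140]], [[0, 7, 139], [0, 7, 137], [0, 7, 138], [0, 9, 140]], [[0, 9, 139], [8, 7, 138], [0, 6, 137], [9, 13, 139]], [[18, 9, 136], [6, 9, 140], [173, 8, 135], [0, 9, 137]]] [[10, 11, 140], [6, 9, 139], [5, 11, 137], [12, 9, 138], [160, 6, 134], [124, 15, 138]] [[30, 2, 166], [40, 5, 170], [30, 3, 169], [30, 2, 170], [40, 5, 170], [40, 4, 172], [30, 5, 170], [38, 6, 173], [42, 7, 174], [42, 7, 176], [30, 4, 172], [38, 6, 172], [23, 6, 166], [36, 8, 165], [30, 5, 164]]
```

```bash
python3 - <<'E'
from h import *
s=cv2.imread('pics/side0.png')[:,:,::-1];t=cv2.imread('pics/top0.png')[:,:,::-1]
X,a,b=tri((330.43,304.0),(263.38,267.15)); print('red',X,a,b)
g=onz('top',(335.78,269.28),X[2]);r=onz('top',(263.38,267.15),X[2]); print('tags z',X[2],g,r,np.linalg.norm(g-r))
for z in (8,14): 
    g=onz('top',(335.78,269.28),z/1e3);r=onz('top',(263.38,267.15),z/1e3); d=(r-g)[:2]; 
    u=d/np.linalg.norm(d); xax=np.array([u[1],-u[0]]); print(z,np.linalg.norm(d),'axis',(g+r)[:2]/2+xax*0.0558,xax,np.degrees(np.arctan2(xax[1],xax[0])))
# head circle: gray/blue/dark vs paper bright, flood by brightness
g=cv2.GaussianBlur(cv2.cvtColor(t,cv2.COLOR_RGB2GRAY),(3,3),0).astype(float)
c0=np.array([300.,252.]);pts=[]
for th in np.radians(np.arange(0,360,3)):
    rr=np.arange(30,42,.25); uu=c0[0]+rr*np.cos(th); vv=c0[1]+rr*np.sin(th)
    pr=cv2.remap(g.astype(np.float32),uu.astype(np.float32)[None],vv.astype(np.float32)[None],cv2.INTER_LINEAR)[0]
    gr=np.gradient(pr); i=np.argmax(gr)
    if gr[i]>1.5: pts.append((uu[i],vv[i]))
P=np.array([onz('top',p,0.033)[:2] for p in pts])
A=np.c_[2*P,np.ones(len(P))]
keep=np.ones(len(P),bool)
for k in range(8):
    x=np.linalg.lstsq(A[keep],(P**2).sum(1)[keep],rcond=None)[0]; rad=np.sqrt(x[2]+x[0]**2+x[1]**2)
    e=np.abs(np.linalg.norm(P-x[:2],axis=1)-rad); keep=e<max(0.003,np.median(e)*1.5)
print('circle',x[:2],rad,keep.sum(),len(P))
# knob: top face center triangulate
X,a,b=tri((357.45,261.41),(296.21,281.5)); print('knob',X,a,b)
print(onz('top',(296.21,281.5),.078),onz('top',(296.21,281.5),.063))
E
```

```text
red [0.5086265  0.20783742 0.01235556] [-0.12024003 -0.00958639] [0.00964724 0.06718865]
tags z 0.01235556394966352 [ 0.50139782 -0.02929744  0.01235556] [0.50884666 0.20787058 0.01235556] 0.23728497294308976
8 0.23787998667983218 axis [0.56107201 0.08769535] [ 0.99950715 -0.03139197] -1.7989228038493725
14 0.23706032647929023 axis [0.56082781 0.08747432] [ 0.99950715 -0.03139197] -1.7989228038493783
circle [0.55935071 0.0874423 ] 0.11575777719389427 82 115
knob [0.46077988 0.09798293 0.0648816 ] [-0.06002714 -0.00431049] [0.0039263  0.03622783]
[0.46068838 0.09742943 0.078     ] [0.46092407 0.0980768  0.063     ]
```

```bash
python3 - <<'E'
from h import *
s=cv2.imread('pics/side0.png')[:,:,::-1];t=cv2.imread('pics/top0.png')[:,:,::-1]
save(t,'pics/tz2.png',(360,245,430,300),10); save(s,'pics/sz2.png',(335,175,395,230),10)
E
```

```text
(no output)
```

View pics/tz2.png

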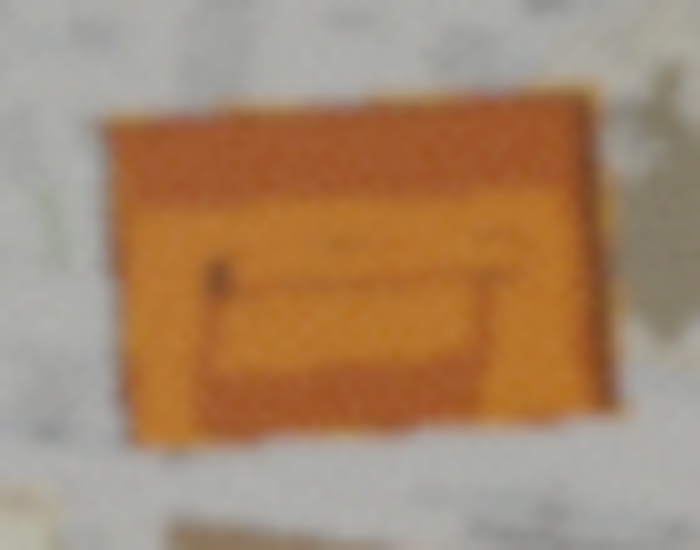

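View pics/sz2.png

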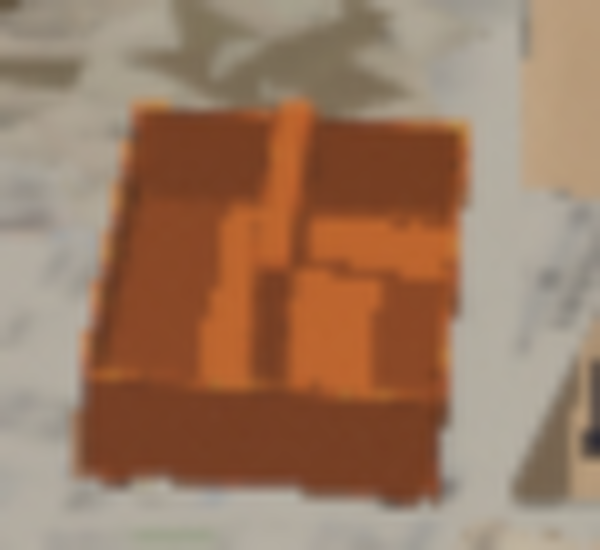

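```bash
python3 - <<'E'
from h import *
S=np.array([(135,100),(470,123),(447,395),(85,375)],float);T=np.array([(602,88),(622,412),(130,447),(103,120)],float)
S=(S+.5)/10-.5+[335,175];T=(T+.5)/10-.5+[360,245]
C=[]
for a,b in zip(S,T):
    X,e,f=tri(a,b); C.append(X); print(X.round(4),e.round(2),f.round(2), onz('top',b,.047).round(4),onz('side',a,.047).round(4))
C=np.array([onz('top',b,.047) for b in T]); 
D=np.array([onz('side',b,.047) for b in S]); 
for C in (C,D):
    print('c',C.mean(0),'sides',[np.linalg.norm(C[i]-C[(i+1)%4]).round(4) for i in range(4)])
    d=(C[3]-C[0]+C[2]-C[1]); e=(C[0]-C[1]+C[3]-C[2]); print('y axis ang',np.degrees(np.arctan2(d[1],d[0])),'x axis',np.degrees(np.arctan2(e[1],e[0])))
# bar in top: near line & far edge ; bar side-view top ends
E=lambda p,o:(np.array(p,float)+.5)/10-.5+o
for p in [(218,275),(500,265)]: print('top dark line',onz('top',E(p,[360,245]),.062))
for p in [(296,100),(277,262)]: print('side bar top',onz('side',E(p,[335,175]),.071))
# blue tray
E
```

```text
[ 0.5512 -0.299   0.0469] [0.14 0.01] [-0.01 -0.11] [ 0.5508 -0.2991  0.047 ] [ 0.5516 -0.2988  0.047 ]
[ 0.4452 -0.3036  0.0477] [-0.61 -0.04] [0.04 0.47] [ 0.4467 -0.3036  0.047 ] [ 0.4434 -0.3049  0.047 ]
[ 0.4345 -0.1455  0.0495] [-0.64 -0.04] [0.04 0.45] [ 0.4359 -0.1457  0.047 ] [ 0.4329 -0.1494  0.047 ]
[ 0.5402 -0.1381  0.0477] [-0.25 -0.02] [0.02 0.17] [ 0.5408 -0.1381  0.047 ] [ 0.5396 -0.1391  0.047 ]
c [ 0.49356831 -0.22161004  0.047     ] sides [np.float64(0.1042), np.float64(0.1583), np.float64(0.1052), np.float64(0.1613)]
y axis ang 93.74303639905555 x axis 3.33059878530962
c [ 0.49188191 -0.22304426  0.047     ] sides [np.float64(0.1084), np.float64(0.1558), np.float64(0.1073), np.float64(0.1601)]
y axis ang 94.08055701332367 x axis 4.348025554814108
top dark line [ 0.49037943 -0.17277751  0.062     ]
top dark line [ 0.49337955 -0.26267177  0.062     ]
side bar top [ 0.49567296 -0.26862926  0.071     ]
side bar top [ 0.48807822 -0.1744872   0.071     ]
```

```bash
cat >> h.py <<'E'
def goto(pos,yaw,st=None):
    """print shift/turn in tool axes for target TCP pos, tool-y heading yaw (deg), tool down"""
    st=st or readout.read_state(); R0=R.from_rotvec(st['tcp_rot']); p0=st['tool_pos']
    y=np.array([np.cos(np.radians(yaw)),np.sin(np.radians(yaw)),0]);z=np.array([0,0,-1.]);x=np.cross(y,z)
    R1=R.from_matrix(np.c_[x,y,z]); 
    print('shift',R0.inv().apply(np.array(pos)-p0).round(4),'turn',((R0.inv()*R1).as_rotvec()/np.pi).round(4))
def st():
    s=readout.read_state(); M=R.from_rotvec(s['tcp_rot']).as_matrix()
    print('t',round(s['time'],2),'p',s['tool_pos'].round(4),'yaw',np.degrees(np.arctan2(M[1,1],M[0,1])).round(2),'tilt',np.degrees(np.arccos(-M[2,2])).round(2),'F',s['wrist_force'].round(1),'M',s['torque'].round(2),'w',round(s['width'],3),'q',s['q'].round(2))
AX=np.array([0.560,0.0875])
E
python3 -c "
from h import *
st();goto([.461,.098,.15],-96)"
```

```text
t 0.1 p [0.2082 0.6414 0.23  ] yaw 72.02 tilt 0.12 F [-0.  -0.3 -0.3] M [-0.02 -0.01  0.01] w 1.001 q [ 1.22  0.26  1.61 -0.    1.27 -0.04]
shift [-0.4083 -0.4386  0.0809] turn [-1.000e-04  1.000e-03  9.334e-01]
```

Call:
apply_moves([
  [[-0.04, -0.04, 0, 0, 0, 0.04, -1], [-0.08, -0.08, 0.01, 0, 0, 0.08, -1], [-0.11, -0.11, 0.02, 0, 0, 0.12, -1], [-0.14, -0.14, 0.03, 0, 0, 0.16, -1], [-0.16, -0.17, 0.03, 0, 0, 0.2, -1], [-0.19, -0.2, 0.03, 0, 0, 0.24, -1], [-0.22, -0.23, 0.03, 0, 0, 0.28, -1], [-0.25, -0.26, 0.03, 0, 0, 0.31, -1]],
])

```text
time: 0.77
tool_pos: [0.3523, 0.3421, 0.2007]
tcp_rot: [-1.892, -2.507, 0.002]
wrist_force: [1.3, 0.4, 0.2]
width: 0.999
```

```bash
python3 -c "
from h import *
st();goto([.461,.098,.15],-96)"
```

```text
t 0.77 p [0.3523 0.3421 0.2007] yaw 15.92 tilt 0.07 F [1.3 0.4 0.2] M [-0.   -0.07  0.03] w 0.999 q [ 0.72 -0.06  2.02 -0.    1.19  0.44]
shift [-0.2646  0.0377  0.0508] turn [-0.000e+00  4.000e-04  6.218e-01]
```

Call:
apply_moves([
  [[-0.05, 0.01, 0, 0, 0, 0.04, -1], [-0.1, 0.02, 0, 0, 0, 0.08, -1], [-0.14, 0.02, 0, 0, 0, 0.12, -1], [-0.18, 0.03, 0, 0, 0, 0.16, -1], [-0.21, 0.03, 0, 0, 0, 0.2, -1], [-0.24, 0.03, 0, 0, 0, 0.24, -1], [-0.25, 0.03, 0, 0, 0, 0.28, -1], [-0.25, 0.03, 0, 0, 0, 0.31, -1]],
])

```text
time: 1.43
tool_pos: [0.4515, 0.1097, 0.2011]
tcp_rot: [2.849, 1.323, -0.001]
wrist_force: [0.0, 0.6, -0.0]
width: 1.0
```

```bash
python3 -c "
from h import *
st();goto([.461,.098,.13],-96)"
```

```text
t 1.43 p [0.4515 0.1097 0.2011] yaw -40.17 tilt 0.06 F [ 0.   0.6 -0. ] M [ 0.03  0.04 -0.05] w 1.0 q [ 0.19 -0.12  2.07 -0.    1.19  0.89]
shift [-0.0027  0.0148  0.0711] turn [3.000e-04 3.000e-04 3.102e-01]
```

Call:
apply_moves([
  [[0, 0.01, 0.01, 0, 0, 0.04, -1], [0, 0.015, 0.02, 0, 0, 0.08, -1], [-0.003, 0.015, 0.03, 0, 0, 0.12, -1], [-0.003, 0.015, 0.04, 0, 0, 0.16, -1], [-0.003, 0.015, 0.05, 0, 0, 0.2, -1], [-0.003, 0.015, 0.06, 0, 0, 0.24, -1], [-0.003, 0.015, 0.07, 0, 0, 0.28, -1], [-0.003, 0.015, 0.07, 0, 0, 0.31, -1]],
])

```text
time: 2.1
tool_pos: [0.4586, 0.1004, 0.1288]
tcp_rot: [3.137, -0.157, -0.007]
wrist_force: [-0.6, 0.6, -0.7]
width: 1.0
```

```bash
python3 -c "
from h import *
st();goto([.461,.098,.045],-96)
s=read_camera('side');save(s,'pics/s1.png',(280,150,440,310),3.7)"
```

```text
t 2.1 p [0.4586 0.1004 0.1288] yaw -95.73 tilt 0.27 F [-0.6  0.6 -0.7] M [ 0.06  0.02 -0.06] w 1.0 q [ 0.16 -0.03  2.13  0.    1.05  1.83]
shift [0.003  0.0021 0.0838] turn [0.0004 0.0015 0.0015]
```

View pics/s1.png

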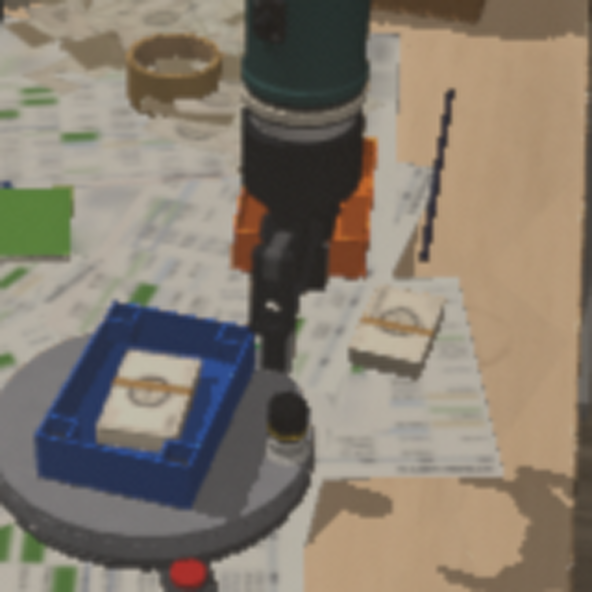

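Call:
apply_moves([
  [[0.003, 0.001, 0.02, 0, 0, 0, -1], [0.003, 0.001, 0.04, 0, 0, 0, -1], [0.003, 0.001, 0.055, 0, 0, 0, -1], [0.003, 0.001, 0.07, 0, 0, 0, -1], [0.003, 0.001, 0.08, 0, 0, 0, -1], [0.003, 0.001, 0.084, 0, 0, 0, -1], [0.003, 0.001, 0.084, 0, 0, 0, -1], [0.003, 0.001, 0.084, 0, 0, 0, -1]],
])

```text
time: 2.82
tool_pos: [0.464, 0.0996, 0.0479]
tcp_rot: [-3.138, 0.146, -0.001]
wrist_force: [0.3, -0.3, 0.1]
width: 1.0
```

```bash
python3 -c "
from h import *
st();goto([.461,.098,.044],-96)
s=read_camera('side');save(s,'pics/s2.png',(280,150,440,310),3.7)"
```

```text
t 2.82 p [0.464  0.0996 0.0479] yaw -95.34 tilt 0.02 F [ 0.3 -0.3  0.1] M [-0.   -0.07  0.02] w 1.0 q [ 0.16  0.08  2.19 -0.    0.87  1.82]
shift [-0.0028  0.0019  0.0039] turn [-0.     -0.0001  0.0036]
```

View pics/s2.png

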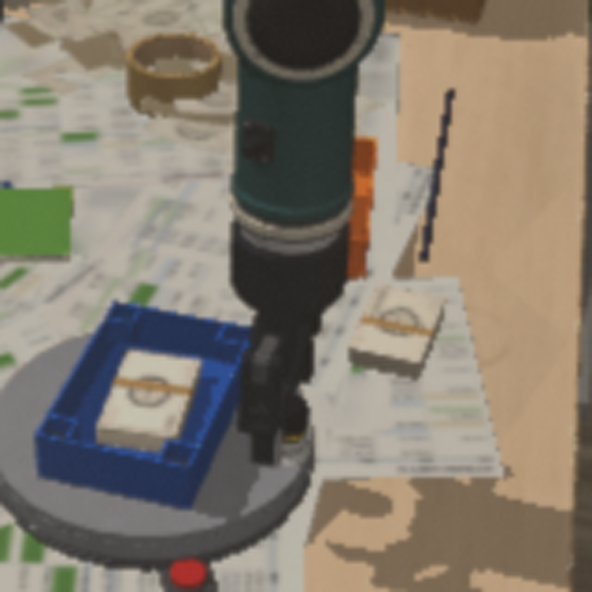

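Call:
apply_moves([
  [[-0.003, 0.002, 0.004, 0, 0, 0.003, -1], [-0.003, 0.002, 0.004, 0, 0, 0.003, -1], [-0.003, 0.002, 0.004, 0, 0, 0.003, 1], [-0.003, 0.002, 0.004, 0, 0, 0.003, 1], [-0.003, 0.002, 0.004, 0, 0, 0.003, 1], [-0.003, 0.002, 0.004, 0, 0, 0.003, 1], [-0.003, 0.002, 0.004, 0, 0, 0.003, 1], [-0.003, 0.002, 0.004, 0, 0, 0.003, 1]],
], force=50)

```text
time: 3.53
tool_pos: [0.4606, 0.0978, 0.0439]
tcp_rot: [3.137, -0.162, 0.0]
wrist_force: [-0.9, -1.2, 4.0]
width: 0.312
```

```bash
python3 -c "
from h import *
st()"
```

```text
t 3.53 p [0.4606 0.0978 0.0439] yaw -95.93 tilt 0.01 F [-0.9 -1.2  4. ] M [-0.16  0.2  -0.16] w 0.312 q [ 0.16  0.08  2.2  -0.    0.86  1.83]
```

Call:
apply_moves([
  [[0, 0, -0.004, 0, 0, 0, 1], [0, 0, -0.008, 0, 0, 0, 1], [0, 0, -0.012, 0, 0, 0, 1], [0, 0, -0.0145, 0, 0, 0, 1], [0, 0, -0.0145, 0, 0, 0, 1], [0, 0, -0.0145, 0, 0, 0, 1], [0, 0, -0.0145, 0, 0, 0, 1], [0, 0, -0.0145, 0, 0, 0, 1]],
])

```text
time: 4.2
tool_pos: [0.4604, 0.0977, 0.0578]
tcp_rot: [3.137, -0.162, 0.0]
wrist_force: [4.4, -0.2, -8.1]
width: 0.312
```

```bash
python3 -c "
from h import *
st()
s=read_camera('side');save(s,'pics/s3.png',(280,150,440,310),3.7)
y0=-96;a0=174.04
for a in (19,39,42,45):
  th=np.radians(a0+a); print(a);goto([*(AX+.1*np.array([np.cos(th),np.sin(th)])),.058],-95.9+a)"
```

```text
t 4.2 p [0.4604 0.0977 0.0578] yaw -95.92 tilt 0.01 F [ 4.4 -0.2 -8.1] M [-0.14 -0.62 -0.17] w 0.312 q [ 0.16  0.06  2.19 -0.    0.89  1.83]
19
shift [ 0.0055  0.0324 -0.0002] turn [ 0.     -0.     -0.1057]
39
shift [ 0.0223  0.0628 -0.0002] turn [ 0.     -0.     -0.2168]
42
shift [ 0.0257  0.0668 -0.0002] turn [ 0.     -0.     -0.2334]
45
shift [ 0.0293  0.0706 -0.0002] turn [ 0.     -0.     -0.2501]
```

View pics/s3.png

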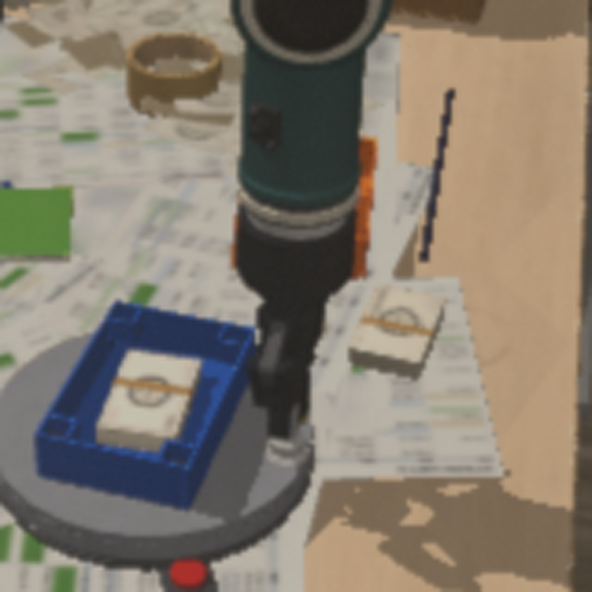

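Call:
apply_moves([
  [[0.0002, 0.0065, 0, 0, 0, -0.021, 1], [0.0009, 0.013, 0, 0, 0, -0.042, 1], [0.0019, 0.0195, 0, 0, 0, -0.0625, 1], [0.0034, 0.026, 0, 0, 0, -0.083, 1], [0.0053, 0.032, 0, 0, 0, -0.104, 1], [0.0076, 0.038, 0, 0, 0, -0.125, 1], [0.0103, 0.044, 0, 0, 0, -0.146, 1], [0.0134, 0.05, 0, 0, 0, -0.167, 1]],
])

```text
time: 4.92
tool_pos: [0.4681, 0.0467, 0.0576]
tcp_rot: [-3.07, -0.661, 0.002]
wrist_force: [2.6, 0.9, -8.4]
width: 0.311
```

```bash
cat >> h.py <<'E'
def head():
    s=readout.read_state(); d=s['tool_pos'][:2]-AX; a=np.degrees(np.arctan2(d[1],d[0]))%360
    u=d/np.linalg.norm(d); F=s['wrist_force'][:2]; print('knob ang',a.round(2),'head',(a-178.2).round(2),'rad',np.linalg.norm(d).round(4),'Frad',(F@u).round(1),'Ftan',(F@[-u[1],u[0]]).round(1),'Fz',s['wrist_force'][2].round(1))
E
python3 -c "
from h import *
st();head()"
```

```text
t 4.92 p [0.4681 0.0467 0.0576] yaw -65.7 tilt 0.08 F [ 2.6  0.9 -8.4] M [ 0.1  -0.53 -0.22] w 0.311 q [0.05 0.06 2.19 0.   0.89 1.19]
knob ang 203.94 head 25.74 rad 0.1006 Frad -2.7 Ftan 0.2 Fz -8.4
```

Call:
apply_moves([
  [[0.0002, 0.0065, 0, 0, 0, -0.021, 1], [0.0009, 0.013, 0, 0, 0, -0.042, 1], [0.0019, 0.0195, 0, 0, 0, -0.0625, 1], [0.0034, 0.026, 0, 0, 0, -0.083, 1], [0.0034, 0.026, 0, 0, 0, -0.083, 1], [0.0034, 0.026, 0, 0, 0, -0.083, 1], [0.0034, 0.026, 0, 0, 0, -0.083, 1], [0.0034, 0.026, 0, 0, 0, -0.083, 1]],
])

```text
time: 5.58
tool_pos: [0.4815, 0.0245, 0.0576]
tcp_rot: [-2.961, -1.05, 0.002]
wrist_force: [1.3, -1.1, -8.7]
width: 0.309
```

```bash
python3 -c "
from h import *
st();head()
t=read_camera('top');save(t,'pics/t4.png',(240,200,440,330),4)
s=read_camera('side');save(s,'pics/s4.png',(260,170,420,330),3.7)"
```

```text
t 5.58 p [0.4815 0.0245 0.0576] yaw -50.96 tilt 0.09 F [ 1.3 -1.1 -8.7] M [-0.17 -0.2  -0.06] w 0.309 q [-0.    0.08  2.17 -0.    0.89  0.89]
knob ang 218.74 head 40.54 rad 0.1006 Frad -0.3 Ftan 1.7 Fz -8.7
```

View pics/s4.png

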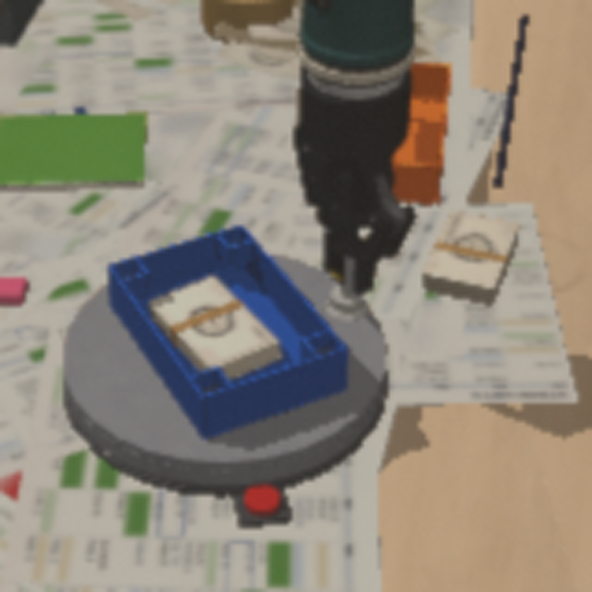

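Call:
apply_moves([
  [[0, 0, 0.002, 0, 0, 0, 1], [0, 0, 0.004, 0, 0, 0, 1], [0, 0, 0.004, 0, 0, 0, 1], [0, 0, 0.004, 0, 0, 0, 0.2], [0, 0, 0.004, 0, 0, 0, 0.2], [0, 0, 0.004, 0, 0, 0, 0.2], [0, 0, 0.004, 0, 0, 0, 0.2], [0, 0, 0.004, 0, 0, 0, 0.2]],
], force=20)

```text
time: 6.35
tool_pos: [0.4832, 0.0244, 0.0547]
tcp_rot: [2.96, 1.051, 0.002]
wrist_force: [-0.8, -0.8, 0.2]
width: 0.401
```

```bash
python3 -c "
from h import *
st();head()"
```

```text
t 6.35 p [0.4832 0.0244 0.0547] yaw -50.92 tilt 0.09 F [-0.8 -0.8  0.2] M [0.02 0.04 0.01] w 0.401 q [-0.    0.09  2.17  0.    0.88  0.89]
knob ang 219.41 head 41.21 rad 0.0994 Frad 1.1 Ftan 0.1 Fz 0.2
```

Call:
apply_moves([
  [[0, 0.0024, 0, 0, 0, -0.008, 0.2], [0.0001, 0.0049, 0, 0, 0, -0.0156, 0.2], [0.0003, 0.0073, 0, 0, 0, -0.0233, 0.2], [0.0005, 0.0098, 0, 0, 0, -0.031, 0.2], [0.0007, 0.0122, 0, 0, 0, -0.039, 0.2], [0.0011, 0.0146, 0, 0, 0, -0.0467, 0.2], [0.0015, 0.017, 0, 0, 0, -0.0544, 0.2], [0.0015, 0.017, 0, 0, 0, -0.0544, 0.2]],
])

```text
time: 7.02
tool_pos: [0.4937, 0.013, 0.0542]
tcp_rot: [-2.858, -1.299, 0.001]
wrist_force: [-1.7, 3.9, 3.0]
width: 0.399
```

```bash
python3 -c "
from h import *
st();head()
s=read_camera('side');save(s,'pics/s5.png',(260,170,420,330),3.7)"
```

```text
t 7.02 p [0.4937 0.013  0.0542] yaw -41.11 tilt 0.14 F [-1.7  3.9  3. ] M [ 0.68  0.49 -0.01] w 0.399 q [-0.03  0.11  2.15  0.    0.89  0.69]
knob ang 228.3 head 50.1 rad 0.0997 Frad -1.8 Ftan -3.9 Fz 3.0
```

View pics/s5.png

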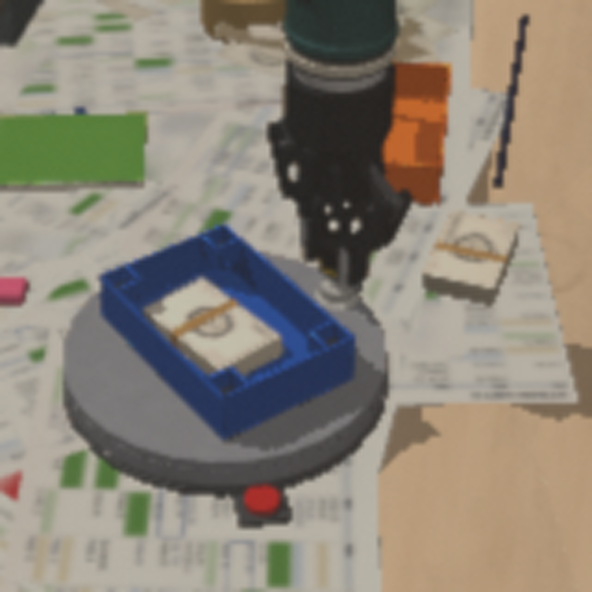

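Call:
apply_moves([
  [[0, 0.0009, 0, 0, 0, -0.0028, 0.2], [0, 0.0018, 0, 0, 0, -0.0056, 0.2], [0, 0.0026, 0, 0, 0, -0.0083, 0.2], [0.0001, 0.0035, 0, 0, 0, -0.011, 0.2], [0.0001, 0.0044, 0, 0, 0, -0.014, 0.2], [0.0001, 0.0052, 0, 0, 0, -0.0167, 0.2], [0.0002, 0.0061, 0, 0, 0, -0.0194, 0.2], [0.0002, 0.007, 0, 0, 0, -0.0222, 0.2]],
])

```text
time: 7.73
tool_pos: [0.4985, 0.0089, 0.054]
tcp_rot: [-2.811, -1.396, 0.002]
wrist_force: [-4.0, 7.0, 3.9]
width: 0.395
```

```bash
python3 -c "
from h import *
st();head()"
```

```text
t 7.73 p [0.4985 0.0089 0.054 ] yaw -37.16 tilt 0.19 F [-4.   7.   3.9] M [ 1.03  0.76 -0.06] w 0.395 q [-0.03  0.12  2.14  0.    0.89  0.61]
knob ang 231.96 head 53.76 rad 0.0998 Frad -3.0 Ftan -7.4 Fz 3.9
```

Call:
apply_moves([
  [[0, 0.0009, 0, 0, 0, -0.0028, 0.2], [0, 0.0018, 0, 0, 0, -0.0056, 0.2], [0, 0.0026, 0, 0, 0, -0.0083, 0.2], [0.0001, 0.0035, 0, 0, 0, -0.011, 0.2], [0.0001, 0.0035, 0, 0, 0, -0.011, 0.2], [0.0001, 0.0035, 0, 0, 0, -0.011, 0.2], [0.0001, 0.0035, 0, 0, 0, -0.011, 0.2], [0.0001, 0.0035, 0, 0, 0, -0.011, 0.2]],
])

```text
time: 8.4
tool_pos: [0.5014, 0.0066, 0.0539]
tcp_rot: [-2.787, -1.445, 0.002]
wrist_force: [-4.3, 3.9, 3.5]
width: 0.399
```

```bash
python3 -c "
from h import *
st();head()
s=read_camera('side');save(s,'pics/s6.png',(320,220,400,280),8)
save(s,'pics/s6b.png',(260,170,420,330),3.7)
"
```

```text
t 8.4 p [0.5014 0.0066 0.0539] yaw -35.2 tilt 0.16 F [-4.3  3.9  3.5] M [0.8  0.67 0.01] w 0.399 q [-0.04  0.12  2.13  0.    0.89  0.58]
knob ang 234.08 head 55.88 rad 0.0999 Frad -0.6 Ftan -5.8 Fz 3.5
```

View pics/s6.png

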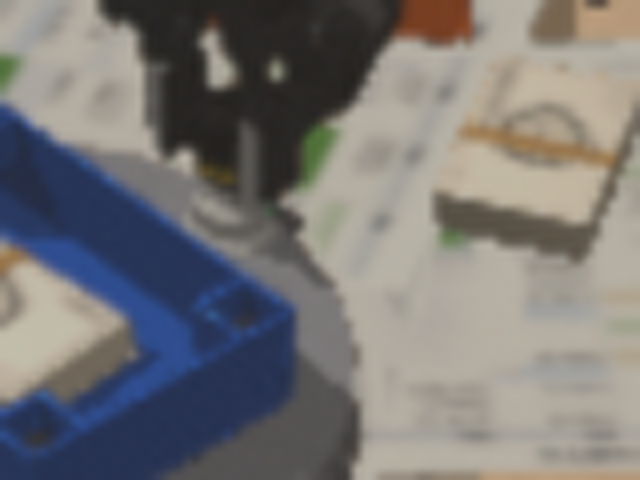

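View pics/s6b.png

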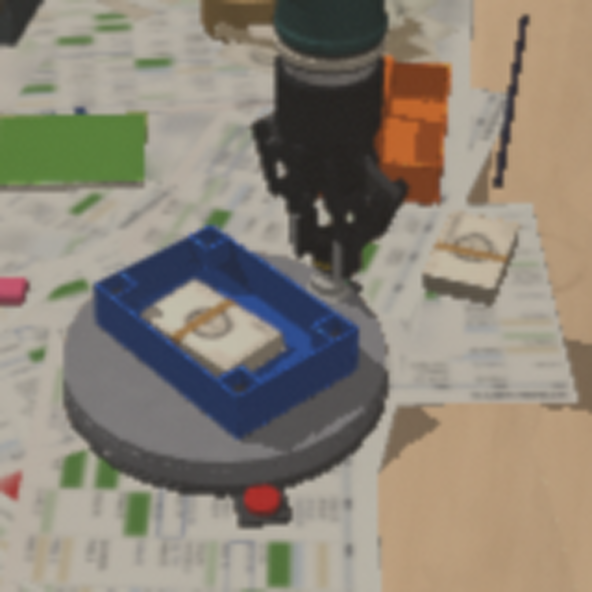

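Call:
apply_moves([
  [[0, 0.0009, 0, 0, 0, -0.0028, 0.2], [0, 0.0018, 0, 0, 0, -0.0056, 0.2], [0, 0.0026, 0, 0, 0, -0.0083, 0.2], [0.0001, 0.0035, 0, 0, 0, -0.011, 0.2], [0.0001, 0.0044, 0, 0, 0, -0.014, 0.2], [0.0001, 0.0052, 0, 0, 0, -0.0167, 0.2], [0.0002, 0.0061, 0, 0, 0, -0.0194, 0.2], [0.0002, 0.007, 0, 0, 0, -0.0222, 0.2]],
])

```text
time: 9.12
tool_pos: [0.507, 0.0028, 0.0535]
tcp_rot: [-2.734, -1.541, 0.002]
wrist_force: [-1.4, 4.3, -1.5]
width: 0.395
```

```bash
python3 -c "
from h import *
st();head()"
```

```text
t 9.12 p [0.507  0.0028 0.0535] yaw -31.17 tilt 0.18 F [-1.4  4.3 -1.5] M [ 0.56  0.25 -0.  ] w 0.395 q [-0.04  0.13  2.12  0.    0.89  0.5 ]
knob ang 237.94 head 59.74 rad 0.0999 Frad -2.9 Ftan -3.5 Fz -1.5
```

Call:
apply_moves([
  [[0, 0.0009, 0, 0, 0, -0.0028, 0.2], [0, 0.0018, 0, 0, 0, -0.0056, 0.2], [0, 0.0026, 0, 0, 0, -0.0083, 0.2], [0.0001, 0.0035, 0, 0, 0, -0.011, 0.2], [0.0001, 0.0044, 0, 0, 0, -0.014, 0.2], [0.0001, 0.0052, 0, 0, 0, -0.0167, 0.2], [0.0002, 0.0061, 0, 0, 0, -0.0194, 0.2], [0.0002, 0.007, 0, 0, 0, -0.0222, 0.2]],
])

```text
time: 9.78
tool_pos: [0.5117, 0.0, 0.0536]
tcp_rot: [-2.676, -1.634, 0.006]
wrist_force: [-9.1, 9.5, 7.8]
width: 0.399
```

```bash
python3 -c "
from h import *
st();head()
s=read_camera('side');save(s,'pics/s7.png',(320,220,400,280),8)
"
```

```text
t 9.78 p [0.5117 0.     0.0536] yaw -27.2 tilt 0.41 F [-9.1  9.5  7.8] M [ 1.67  1.63 -0.09] w 0.399 q [-0.05  0.14  2.11  0.    0.9   0.42]
knob ang 241.1 head 62.9 rad 0.0999 Frad -3.9 Ftan -12.6 Fz 7.8
```

View pics/s7.png

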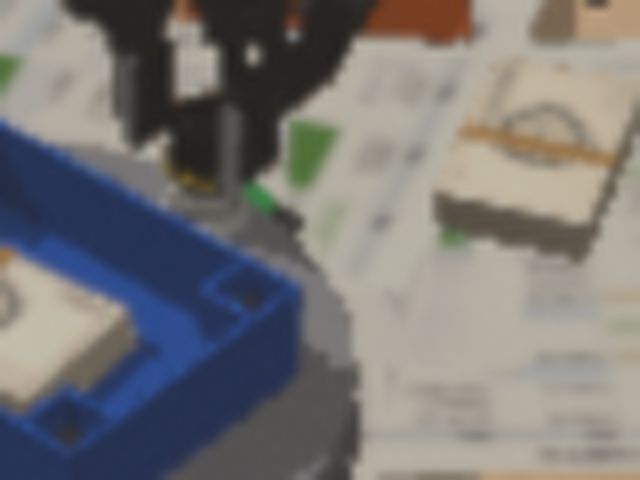

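Call:
apply_moves([
  [[0, -0.003, 0, 0, 0, 0, 0.2], [0, -0.004, 0, 0, 0, 0, -0.5], [0, -0.004, 0, 0, 0, 0, -1], [0, -0.004, -0.01, 0, 0, 0, -1], [0, -0.004, -0.04, 0, 0, 0, -1], [0, -0.004, -0.08, 0, 0, 0, -1], [0, -0.004, -0.12, 0, 0, 0, -1], [0, -0.004, -0.15, 0, 0, 0, -1]],
])

```text
time: 10.5
tool_pos: [0.5125, -0.0003, 0.2086]
tcp_rot: [2.678, 1.636, 0.006]
wrist_force: [1.2, -0.1, 0.4]
width: 0.998
```

```bash
python3 -c "
from h import *
st();head();goto([.48,-.222,.20],-176)
"
```

```text
t 10.5 p [ 5.125e-01 -3.000e-04  2.086e-01] yaw -27.17 tilt 0.29 F [ 1.2 -0.1  0.4] M [-0.02 -0.07  0.02] w 0.998 q [-0.05 -0.03  1.98 -0.    1.19  0.43]
knob ang 241.6 head 63.4 rad 0.0999 Frad -0.5 Ftan 1.1 Fz 0.4
shift [-0.2121  0.0723  0.0085] turn [-2.000e-04 -2.100e-03  8.268e-01]
```

```bash
python3 -c "
from h import *
goto([.492,-.222,.20],4.1)
"
```

```text
shift [-0.2066  0.0829  0.0086] turn [ 1.600e-03 -1.000e-04 -1.737e-01]
```

Call:
apply_moves([
  [[-0.03, 0.012, 0, 0, 0, -0.03, -1], [-0.06, 0.025, 0, 0, 0, -0.06, -1], [-0.095, 0.04, 0, 0, 0, -0.09, -1], [-0.13, 0.055, 0, 0, 0, -0.12, -1], [-0.16, 0.065, 0.005, 0, 0, -0.15, -1], [-0.19, 0.075, 0.009, 0.0015, 0, -0.174, -1], [-0.207, 0.083, 0.009, 0.0015, 0, -0.174, -1], [-0.207, 0.083, 0.009, 0.0015, 0, -0.174, -1]],
])

```text
time: 11.17
tool_pos: [0.4902, -0.2261, 0.196]
tcp_rot: [-2.143, -2.296, 0.005]
wrist_force: [-0.6, -0.2, 0.4]
width: 1.0
```

```bash
python3 -c "
from h import *
st();goto([.4922,-.222,.044],4.1)
t=read_camera('top');save(t,'pics/t8.png',(240,200,440,330),4);cv2.imwrite('pics/t8f.png',t[:,:,::-1])
s=read_camera('side');save(s,'pics/s8.png',(260,170,420,330),3.7);cv2.imwrite('pics/s8f.png',s[:,:,::-1])
"
```

```text
t 11.17 p [ 0.4902 -0.2261  0.196 ] yaw 3.94 tilt 0.21 F [-0.6 -0.2  0.4] M [0.05 0.03 0.03] w 1.0 q [-0.48  0.04  1.93 -0.    1.18 -0.54]
shift [0.0042 0.0028 0.152 ] turn [-0.0011  0.0005 -0.0009]
```

View pics/t8.png

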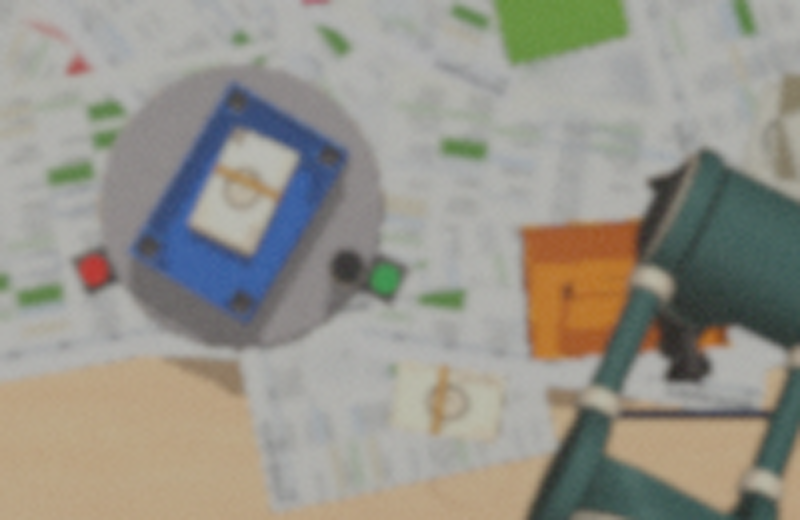

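View pics/s8.png

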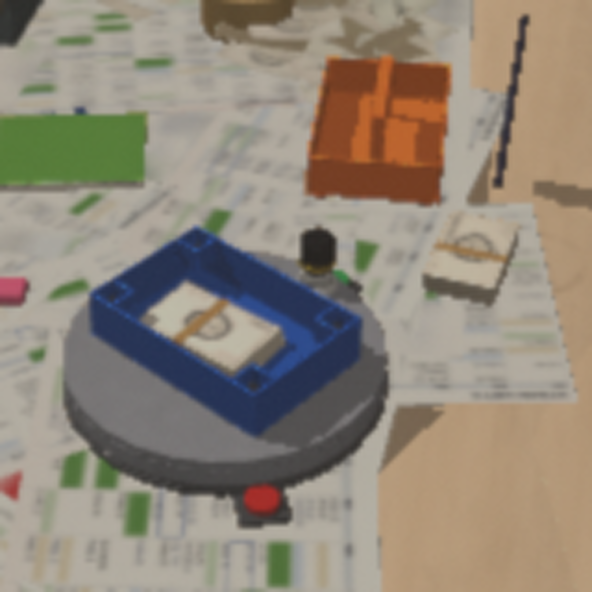

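```bash
python3 - <<'E'
from h import *
s=cv2.imread('pics/side0.png')[:,:,::-1];s8=cv2.imread('pics/s8f.png')[:,:,::-1];t8=cv2.imread('pics/t8f.png')[:,:,::-1]
def one(im,lo,hi,box):
    b,m,l=blobs(im,lo,hi,box); b=max(b,key=lambda q:q[1][4]); return b[0],b[1]
ks=one(s8,(0,0,0),(180,255,50),(335,225,360,250)); kt=one(t8,(0,0,0),(180,255,60),(318,258,333,275)); print(ks,kt)
X,a,b=tri(ks[0],kt[0]); print('knob',X,a,b); d=X[:2]-AX; print(np.degrees(np.arctan2(*d[::-1]))%360,np.linalg.norm(d))
# yellow band
for nm,im,box in(('0',s,(345,250,370,285)),('8',s8,(335,225,360,255))):
    print(nm,one(im,(18,90,40),(38,255,255),box))
save(t8,'pics/t9.png',(270,215,332,285),9); save(s8,'pics/s9.png',(280,228,362,290),8)
E
```

```text
(array([345.54, 236.94]), array([342, 233,   8,   9,  67], dtype=int32)) (array([326.67, 266.78]), array([325, 266,   4,   3,   9], dtype=int32))
knob [0.50766947 0.00128897 0.06337525] [0.11214118 0.00848738] [-0.00932622 -0.07210753]
238.74203705864028 0.10085051429878446
0 (array([356.76, 267.24]), array([353, 266,   9,   3,  17], dtype=int32))
8 (array([344.8, 242. ]), array([341, 241,   9,   3,  15], dtype=int32))
```

View pics/t9.png

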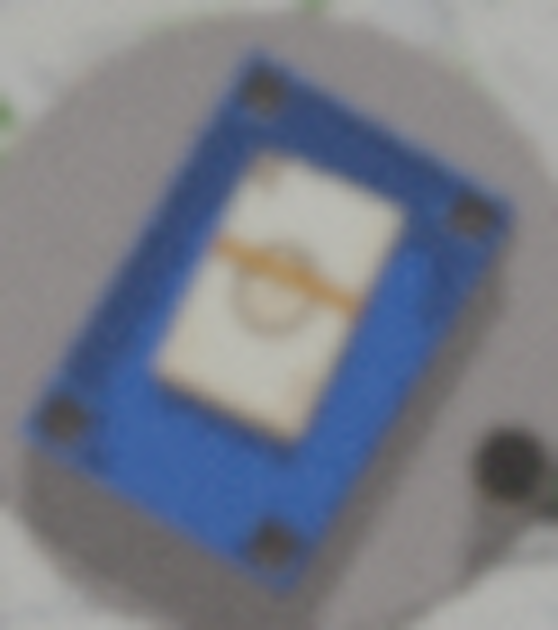

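View pics/s9.png

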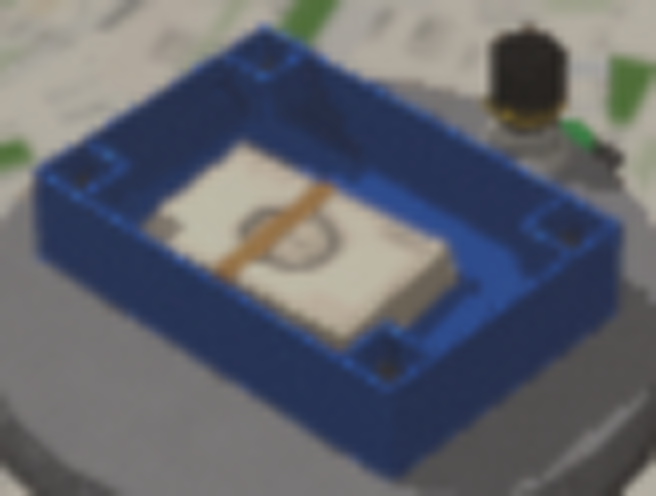

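```bash
cat > m.py <<'E'
from h import *
def quad(T,S,z,names=('a','b','c','d')):
    for a,b in zip(S,T):
        X,e,f=tri(a,b); print(X.round(4),e.round(2),f.round(2))
    for nm,P in(('top',T),('side',S)):
        C=np.array([onz(nm,b,z) for b in P])
        # order: cyc
        e1=(C[1]-C[0]+C[2]-C[3])[:2]; e2=(C[2]-C[1]+C[3]-C[0])[:2]
        print(nm,'c',C.mean(0).round(4),'sides',[np.linalg.norm(C[i]-C[(i+1)%4]).round(4) for i in range(4)],'ang01',np.degrees(np.arctan2(e1[1],e1[0])).round(2),'ang12',np.degrees(np.arctan2(e2[1],e2[0])).round(2))
E
python3 - <<'E'
from m import *
T=(np.array([(258,50),(513,212),(286,592),(24,430)],float)+.5)/9-.5+[270,215]
S=(np.array([(37,172),(266,22),(623,228),(393,390)],float)+.5)/8-.5+[280,228]
quad(T,S,.072)
# socket dark centres
T=(np.array([(263,90),(472,213),(272,543),(63,418)],float)+.5)/9-.5+[270,215]
for z in (.058,.072):quad(T,S,z)
E
```

```text
[0.6559 0.0916 0.069 ] [-0.29 -0.03] [0.04 0.18]
[0.5985 0.0015 0.0728] [0.17 0.01] [-0.02 -0.11]
[0.464  0.0816 0.0686] [-0.26 -0.02] [0.02 0.16]
[0.5207 0.1737 0.0707] [-0.49 -0.04] [0.04 0.28]
top c [0.5601 0.0871 0.072 ] sides [np.float64(0.1071), np.float64(0.1559), np.float64(0.1084), np.float64(0.1576)] ang01 -122.2 ang12 148.86
side c [0.5588 0.0891 0.072 ] sides [np.float64(0.1093), np.float64(0.1608), np.float64(0.1057), np.float64(0.1566)] ang01 -121.09 ang12 148.69
[0.6476 0.0912 0.0691] [2.79 0.24] [-0.39 -1.7 ]
[0.5962 0.0159 0.0837] [-0.29 -0.03] [0.03 0.19]
[0.4736 0.0857 0.0715] [-4.2  -0.37] [0.25 2.55]
[0.5246 0.1608 0.0586] [-0.99 -0.08] [0.08 0.57]
top c [0.5628 0.0886 0.058 ] sides [np.float64(0.0867), np.float64(0.1371), np.float64(0.0865), np.float64(0.1368)] ang01 -120.81 ang12 148.81
side c [0.5626 0.0724 0.058 ] sides [np.float64(0.1113), np.float64(0.1638), np.float64(0.1077), np.float64(0.1596)] ang01 -121.09 ang12 148.69
[0.6476 0.0912 0.0691] [2.79 0.24] [-0.39 -1.7 ]
[0.5962 0.0159 0.0837] [-0.29 -0.03] [0.03 0.19]
[0.4736 0.0857 0.0715] [-4.2  -0.37] [0.25 2.55]
[0.5246 0.1608 0.0586] [-0.99 -0.08] [0.08 0.57]
top c [0.5617 0.0881 0.072 ] sides [np.float64(0.0859), np.float64(0.136), np.float64(0.0858), np.float64(0.1357)] ang01 -120.81 ang12 148.81
side c [0.5588 0.0891 0.072 ] sides [np.float64(0.1093), np.float64(0.1608), np.float64(0.1057), np.float64(0.1566)] ang01 -121.09 ang12 148.69
```

Call:
apply_moves([
  [[0.001, 0.001, 0.02, 0, 0, 0, 0], [0.001, 0.001, 0.04, 0, 0, 0, 0], [0.001, 0.001, 0.06, 0, 0, 0, 0], [0.001, 0.001, 0.08, 0, 0, 0, 0], [0.001, 0.001, 0.09, 0, 0, 0, 0], [0.001, 0.001, 0.095, 0, 0, 0, 0], [0.001, 0.001, 0.095, 0, 0, 0, 0], [0.001, 0.001, 0.095, 0, 0, 0, 0]],
])

```text
time: 11.93
tool_pos: [0.4915, -0.2206, 0.1009]
tcp_rot: [-2.137, -2.299, 0.003]
wrist_force: [0.3, -0.4, 0.0]
width: 0.501
```

```bash
python3 -c "
from h import *
st();goto([.4922,-.222,.043],4.1)
"
```

```text
t 11.93 p [ 0.4915 -0.2206  0.1009] yaw 4.2 tilt 0.2 F [ 0.3 -0.4  0. ] M [ 0.02 -0.03  0.01] w 0.501 q [-0.47  0.13  2.02 -0.    1.   -0.54]
shift [-0.0015  0.0008  0.0579] turn [-0.0011 -0.0002  0.0005]
```

Call:
apply_moves([
  [[-0.001, 0.001, 0.015, -0.001, 0, 0, 0], [-0.001, 0.001, 0.03, -0.001, 0, 0, 0], [-0.001, 0.001, 0.042, -0.001, 0, 0, 0], [-0.001, 0.001, 0.052, -0.001, 0, 0, 0], [-0.001, 0.001, 0.058, -0.001, 0, 0, 0], [-0.001, 0.001, 0.058, -0.001, 0, 0, 0], [-0.001, 0.001, 0.058, -0.001, 0, 0, 0], [-0.001, 0.001, 0.058, -0.001, 0, 0, 0]],
])

```text
time: 12.6
tool_pos: [0.4921, -0.2219, 0.0426]
tcp_rot: [-2.139, -2.3, -0.0]
wrist_force: [-0.5, -0.4, 0.5]
width: 0.504
```

```bash
python3 -c "
from h import *
st();goto([.4922,-.222,.043],4.1)
s=read_camera('side');save(s,'pics/s10.png',(310,130,420,240),5)
"
```

```text
t 12.6 p [ 0.4921 -0.2219  0.0426] yaw 4.16 tilt 0.04 F [-0.5 -0.4  0.5] M [-0.01  0.02  0.  ] w 0.504 q [-0.47  0.21  2.06  0.    0.88 -0.54]
shift [-0.0001  0.0001 -0.0004] turn [-0.0001 -0.0002  0.0003]
```

View pics/s10.png

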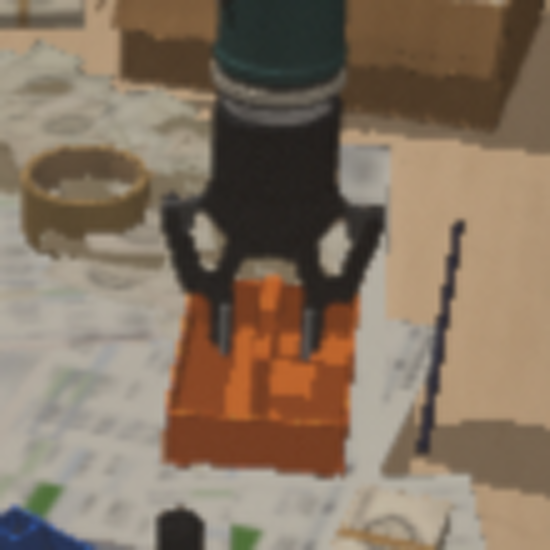

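Call:
apply_moves([
  [[0, 0, 0, 0, 0, 0, 1], [0, 0, 0, 0, 0, 0, 1], [0, 0, 0, 0, 0, 0, 1], [0, 0, 0, 0, 0, 0, 1], [0, 0, 0, 0, 0, 0, 1], [0, 0, 0, 0, 0, 0, 1], [0, 0, 0, 0, 0, 0, 1], [0, 0, -0.005, 0, 0, 0, 1]],
], force=60)

```text
time: 13.32
tool_pos: [0.4905, -0.2211, 0.046]
tcp_rot: [-2.137, -2.298, 0.001]
wrist_force: [0.1, -0.1, -3.4]
width: 0.129
```

Call:
apply_moves([
  [[0, 0, -0.01, 0, 0, 0, 1], [0, 0, -0.03, 0, 0, 0, 1], [0, 0, -0.05, 0, 0, 0, 1], [0, 0, -0.08, 0, 0, 0, 1], [0, 0, -0.11, 0, 0, 0, 1], [0, 0, -0.13, 0, 0, 0, 1], [0, 0, -0.13, 0, 0, 0, 1], [0, 0, -0.13, 0, 0, 0, 1]],
])

```text
time: 13.98
tool_pos: [0.4923, -0.2221, 0.178]
tcp_rot: [2.139, 2.3, 0.001]
wrist_force: [0.2, 0.7, -5.0]
width: 0.131
```

```bash
python3 -c "
from h import *
st();goto([.560,.088,.178],58.9)
s=read_camera('side');save(s,'pics/s11.png',(310,110,420,220),5)
"
```

```text
t 13.98 p [ 0.4923 -0.2221  0.178 ] yaw 4.16 tilt 0.05 F [ 0.2  0.7 -5. ] M [ 0.04  0.   -0.02] w 0.131 q [-0.47  0.05  1.95  0.    1.14 -0.54]
shift [3.043e-01 9.000e-02 1.000e-04] turn [ 2.000e-04  1.000e-04 -3.041e-01]
```

View pics/s11.png

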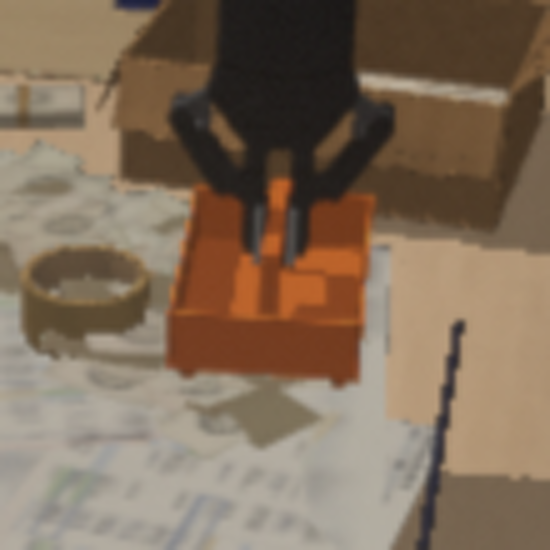

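Call:
apply_moves([
  [[0.015, 0.004, 0, 0, 0, -0.015, 1], [0.045, 0.013, 0, 0, 0, -0.045, 1], [0.08, 0.024, 0, 0, 0, -0.08, 1], [0.115, 0.034, 0, 0, 0, -0.115, 1], [0.15, 0.044, 0, 0, 0, -0.15, 1], [0.18, 0.053, 0, 0, 0, -0.18, 1], [0.21, 0.062, 0, 0, 0, -0.21, 1], [0.24, 0.071, 0, 0, 0, -0.24, 1]],
])

```text
time: 14.7
tool_pos: [0.5429, 0.0244, 0.1738]
tcp_rot: [-1.132, -2.923, 0.002]
wrist_force: [0.2, -0.4, -2.8]
width: 0.129
```

```bash
python3 -c "
from h import *
st();goto([.560,.088,.178],58.9)
"
```

```text
t 14.7 p [0.5429 0.0244 0.1738] yaw 47.64 tilt 0.42 F [ 0.2 -0.4 -2.8] M [0.01 0.01 0.03] w 0.129 q [-0.    0.06  1.94  0.    1.14 -0.83]
shift [ 0.0303  0.0585 -0.0043] turn [-0.0011 -0.0021 -0.0626]
```

Call:
apply_moves([
  [[0.01, 0.018, 0, 0, 0, -0.02, 1], [0.019, 0.033, 0, 0, 0, -0.04, 1], [0.027, 0.046, 0, 0, 0, -0.055, 1], [0.032, 0.055, 0, 0, 0, -0.064, 1], [0.033, 0.058, 0, 0, 0, -0.064, 1], [0.033, 0.058, 0, 0, 0, -0.064, 1], [0.033, 0.058, 0, 0, 0, -0.064, 1], [0.033, 0.058, 0, 0, 0, -0.064, 1]],
])

```text
time: 15.37
tool_pos: [0.5597, 0.0868, 0.1767]
tcp_rot: [-0.844, -3.023, 0.0]
wrist_force: [-0.1, 1.1, -3.4]
width: 0.129
```

```bash
python3 -c "
from h import *
st();goto([.560,.088,.178],58.9)
t=read_camera('top');save(t,'pics/t12.png',(240,190,360,290),6);cv2.imwrite('pics/t12f.png',t[:,:,::-1])
s=read_camera('side');save(s,'pics/s12.png',(265,150,385,300),5);cv2.imwrite('pics/s12f.png',s[:,:,::-1])
st()
"
```

```text
t 15.37 p [0.5597 0.0868 0.1767] yaw 58.8 tilt 0.15 F [-0.1  1.1 -3.4] M [-0.02 -0.03  0.01] w 0.129 q [ 0.11  0.1   1.9   0.    1.14 -0.92]
shift [ 0.0004  0.0012 -0.0013] turn [-0.0003 -0.0008 -0.0006]
t 15.47 p [0.56   0.0868 0.1771] yaw 58.8 tilt 0.11 F [-0.4  0.2 -2. ] M [-0.01 -0.02  0.01] w 0.128 q [ 0.11  0.1   1.9   0.    1.14 -0.92]
```

View pics/t12.png

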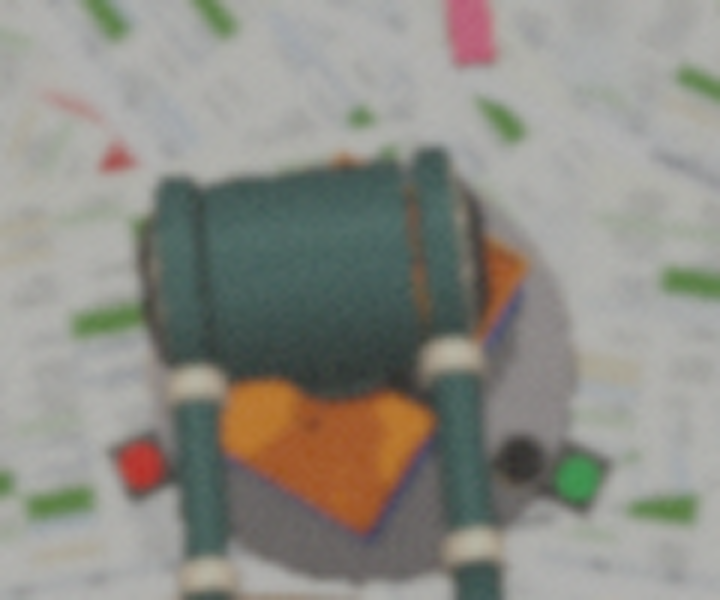

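View pics/s12.png

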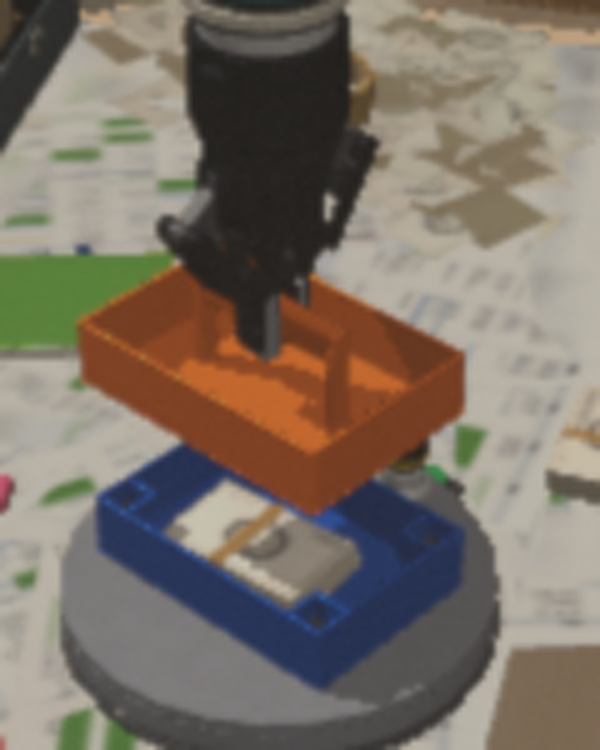

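```bash
python3 - <<'E'
from h import *
f=lambda P,sc,o:(np.array(P,float)+.5)/sc-.5+o
O=f([(77,323),(464,352),(313,455)],5,[265,150]);B=f([(98,495),(463,537),(318,635)],5,[265,150])
for nm,P,z in(('O',O,.1815),('B',B,.072)):
    L,Rr,N=[onz('side',p,z)[:2] for p in P]; d=N-L; e=N-Rr
    print(nm,L.round(4),Rr.round(4),N.round(4),'long',np.linalg.norm(d).round(4),np.degrees(np.arctan2(*(L-N)[::-1])).round(2),'short',np.linalg.norm(e).round(4),np.degrees(np.arctan2(*e[::-1])).round(2),'ctr',((L+Rr)/2).round(4))
O=f([(367,537),(527,265)],6,[240,190])
b,r=[onz('top',p,.1815)[:2] for p in O]; d=r-b
print('top O',b,r,np.linalg.norm(d),np.degrees(np.arctan2(*d[::-1])))
th=np.radians(58.8);x=np.array([np.cos(th),np.sin(th)]);y=np.array([-x[1],x[0]])
print('pred c from b', b+.055*x+.08*y,'from r',r-0.055*x+.08*y, b+.055*x-.08*y)
for s1 in(1,-1):
  for s2 in(1,-1): print(s1,s2,proj('side',[*(np.array([.56,.0868])+s1*.055*x+s2*.08*y),.1815]),proj('top',[*(np.array([.56,.0868])+s1*.055*x+s2*.08*y),.1815]))
print(f([(77,323),(464,352),(313,455)],5,[265,150]),O)
E
```

```text
O [0.6577 0.0947] [0.4672 0.0824] [0.5221 0.1759] long 0.1581 -30.88 short 0.1084 59.59 ctr [0.5625 0.0885]
B [0.6544 0.0933] [0.4628 0.0894] [0.5201 0.1763] long 0.1579 -31.72 short 0.1041 56.62 ctr [0.5586 0.0913]
top O [0.46615185 0.07957659] [6.00573926e-01 4.31619565e-04] 0.15599109037430914 -30.4887084500833
pred c from b [0.4262142  0.16806379] from r [ 0.5036533  -0.00517125] [0.56307248 0.08517947]
1 1 [[328.1201164  240.55149607]] [[268.42942775 260.90250009]]
1 -1 [[280.58611758 213.71007364]] [[296.52509549 215.01069975]]
-1 1 [[359.16563954 219.91766294]] [[300.19962837 280.12740663]]
-1 -1 [[311.73538749 196.01362627]] [[328.12961944 233.96159123]]
[[280.  214.2]
 [357.4 220. ]
 [327.2 240.6]] [[300.75       279.08333333]
 [327.41666667 233.75      ]]
```

Call:
apply_moves([
  [[0.0023, 0, 0.008, 0, 0, 0, 1], [0.0023, 0, 0.02, 0, 0, 0, 1], [0.0023, 0, 0.033, 0, 0, 0, 1], [0.0023, 0, 0.045, 0, 0, 0, 1], [0.0023, 0, 0.053, 0, 0, 0, 1], [0.0023, 0, 0.056, 0, 0, 0, 1], [0.0023, 0, 0.056, 0, 0, 0, 1], [0.0023, 0, 0.056, 0, 0, 0, 1]],
])

```text
time: 16.13
tool_pos: [0.5581, 0.089, 0.121]
tcp_rot: [-0.842, -3.025, -0.001]
wrist_force: [-0.6, -0.8, -2.7]
width: 0.129
```

```bash
python3 -c "
from h import *
st()
t=read_camera('top');save(t,'pics/t13.png',(240,190,360,290),6);cv2.imwrite('pics/t13f.png',t[:,:,::-1])
s=read_camera('side');save(s,'pics/s13.png',(265,180,375,290),7);cv2.imwrite('pics/s13f.png',s[:,:,::-1])
st()
"
```

```text
t 16.13 p [0.5581 0.089  0.121 ] yaw 58.88 tilt 0.12 F [-0.6 -0.8 -2.7] M [ 0.03 -0.05  0.01] w 0.129 q [ 0.11  0.15  1.95  0.    1.04 -0.92]
t 16.23 p [0.5588 0.0891 0.122 ] yaw 58.89 tilt 0.07 F [ 0.1 -0.2 -3.9] M [-0.03  0.   -0.02] w 0.129 q [ 0.11  0.15  1.95  0.    1.04 -0.92]
```

View pics/t13.png

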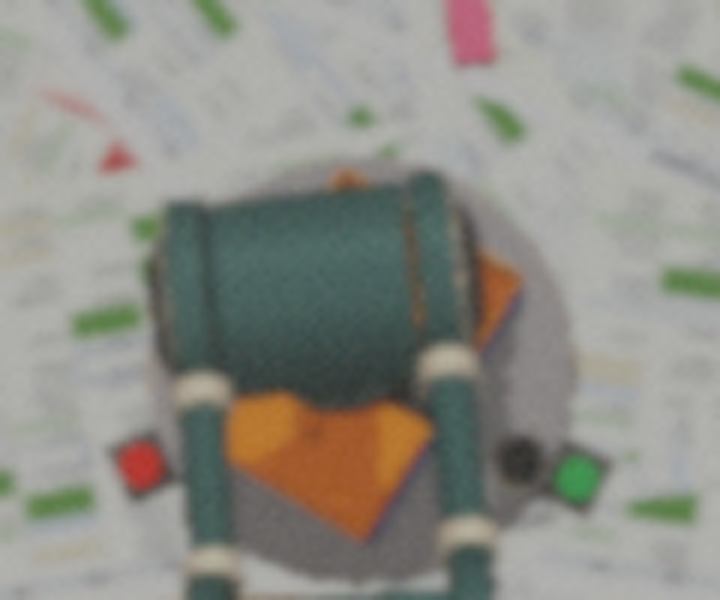

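View pics/s13.png

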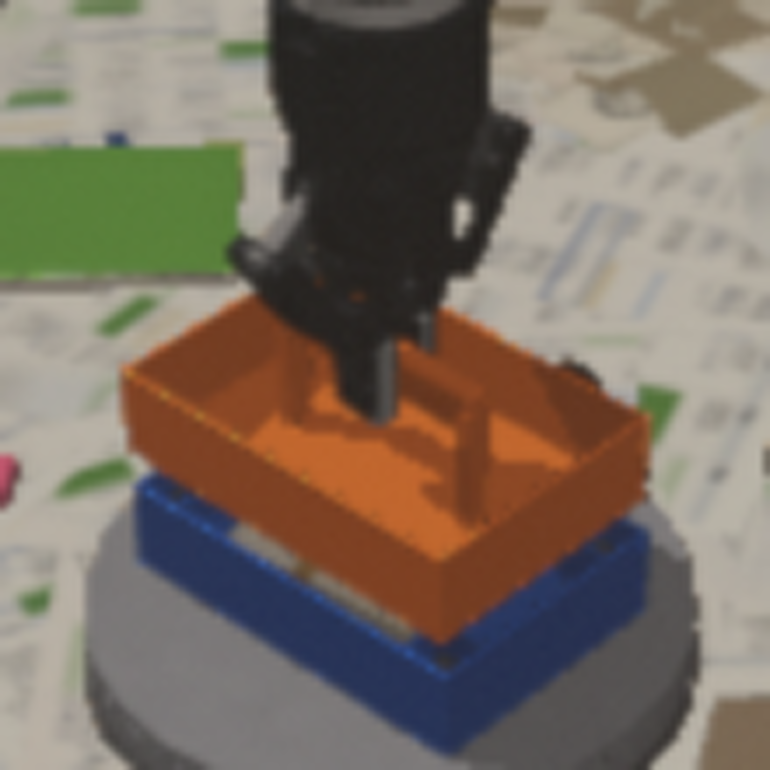

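```bash
python3 - <<'E'
from h import *
f=lambda P,sc,o:(np.array(P,float)+.5)/sc-.5+o
for nm,P,z in(('Orim',[(123,372),(650,415),(442,560)],.1264),('Obot',[(132,450),(645,497),(440,640)],.0884),('B',[(138,485),(648,535),(446,678)],.072)):
    L,Rr,N=[onz('side',p,z)[:2] for p in f(P,7,[265,180])]; d=N-L; e=N-Rr
    print(nm,'long',np.linalg.norm(d).round(4),np.degrees(np.arctan2(*(L-N)[::-1])).round(2),'short',np.linalg.norm(e).round(4),np.degrees(np.arctan2(*e[::-1])).round(2),'ctr',((L+Rr)/2).round(4),'near',N.round(4))
b,r=[onz('top',p,.1264)[:2] for p in f([(360,542),(522,275)],6,[240,190])]; d=r-b
th=np.radians(58.9);x=np.array([np.cos(th),np.sin(th)]);y=np.array([-x[1],x[0]])
print('top',np.linalg.norm(d),np.degrees(np.arctan2(*d[::-1])),b+.055*x-.08*y,r+.055*x+.08*y)
E
```

```text
Orim long 0.1566 -30.84 short 0.108 58.75 ctr [0.5601 0.0909] near [0.5209 0.1772]
Obot long 0.1554 -31.23 short 0.107 57.96 ctr [0.5603 0.0892] near [0.5222 0.1748]
B long 0.1566 -31.3 short 0.1064 57.96 ctr [0.5587 0.0899] near [0.52   0.1756]
top 0.15972766933048899 -31.268382043120855 [0.56164356 0.09081716] [0.56116732 0.09055625]
```

Call:
apply_moves([
  [[0.0003, -0.002, 0, 0, 0, 0, 1], [0.0003, -0.002, 0.002, 0, 0, 0, 1], [0.0003, -0.002, 0.004, 0, 0, 0, 1], [0.0003, -0.002, 0.006, 0, 0, 0, 1], [0.0003, -0.002, 0.008, 0, 0, 0, 1], [0.0003, -0.002, 0.01, 0, 0, 0, 1], [0.0003, -0.002, 0.01, 0, 0, 0, 1], [0.0003, -0.002, 0.01, 0, 0, 0, 1]],
])

```text
time: 16.9
tool_pos: [0.5565, 0.0874, 0.1109]
tcp_rot: [-0.842, -3.024, -0.001]
wrist_force: [-0.0, 0.8, -2.9]
width: 0.13
```

```bash
python3 -c "
from h import *
st()
s=read_camera('side');save(s,'pics/s14.png',(265,180,375,290),7);cv2.imwrite('pics/s14f.png',s[:,:,::-1])
"
```

```text
t 16.9 p [0.5565 0.0874 0.1109] yaw 58.89 tilt 0.13 F [-0.   0.8 -2.9] M [0.04 0.04 0.02] w 0.13 q [ 0.11  0.16  1.96  0.    1.02 -0.92]
```

View pics/s14.png

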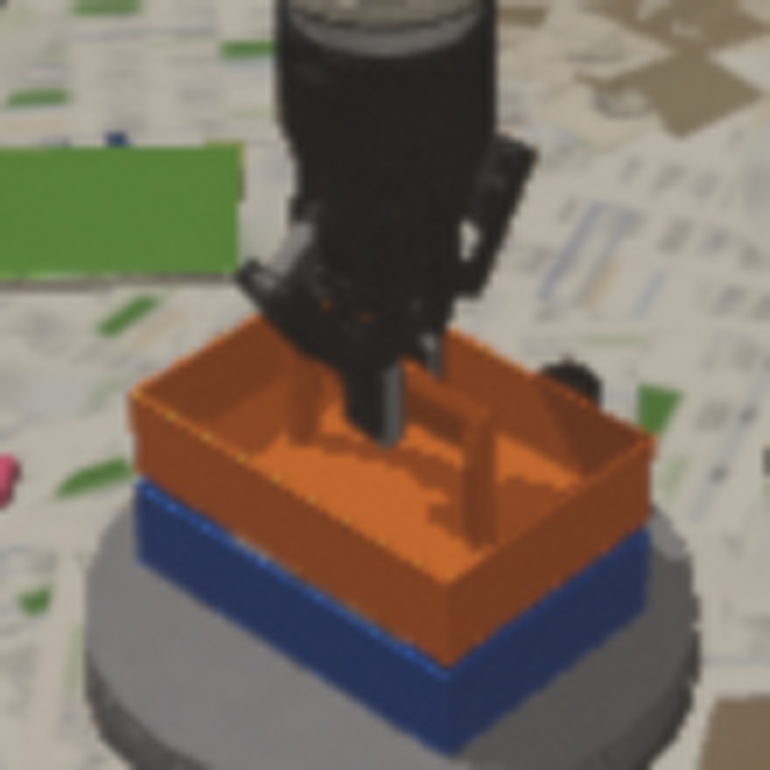

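Call:
apply_moves([
  [[0, 0, 0.001, 0, 0, 0, 1], [0, 0, 0.002, 0, 0, 0, 1], [0, 0, 0.003, 0, 0, 0, 1], [0, 0, 0.004, 0, 0, 0, 1], [0, 0, 0.005, 0, 0, 0, 1], [0, 0, 0.006, 0, 0, 0, 1], [0, 0, 0.006, 0, 0, 0, 1], [0, 0, 0.006, 0, 0, 0, 1]],
])

```text
time: 17.62
tool_pos: [0.5568, 0.0875, 0.1057]
tcp_rot: [-0.842, -3.025, -0.001]
wrist_force: [-1.8, -1.0, 1.0]
width: 0.129
```

```bash
python3 -c "
from h import *
st()
"
```

```text
t 17.62 p [0.5568 0.0875 0.1057] yaw 58.88 tilt 0.1 F [-1.8 -1.   1. ] M [-0.14  0.27 -0.02] w 0.129 q [ 0.11  0.17  1.97  0.    1.01 -0.92]
```

Call:
apply_moves([
  [[0, 0, 0.001, 0, 0, 0, 1], [0, 0, 0.001, 0, 0, 0, 1], [0, 0, 0, 0, 0, 0, 0.6], [0, 0, 0, 0, 0, 0, 0.2], [0, 0, 0, 0, 0, 0, 0], [0, 0, 0, 0, 0, 0, 0], [0, 0, -0.005, 0, 0, 0, 0], [0, 0, -0.015, 0, 0, 0, 0]],
])

```text
time: 18.28
tool_pos: [0.5556, 0.0873, 0.1192]
tcp_rot: [-0.841, -3.022, 0.001]
wrist_force: [0.3, 0.6, -0.4]
width: 0.502
```

```bash
python3 -c "
from h import *
st()
s=read_camera('side');save(s,'pics/s15.png',(265,180,375,290),7);cv2.imwrite('pics/s15f.png',s[:,:,::-1])
"
```

```text
t 18.28 p [0.5556 0.0873 0.1192] yaw 58.88 tilt 0.26 F [ 0.3  0.6 -0.4] M [-0.02 -0.02 -0.01] w 0.502 q [ 0.11  0.15  1.96  0.    1.04 -0.92]
```

View pics/s15.png

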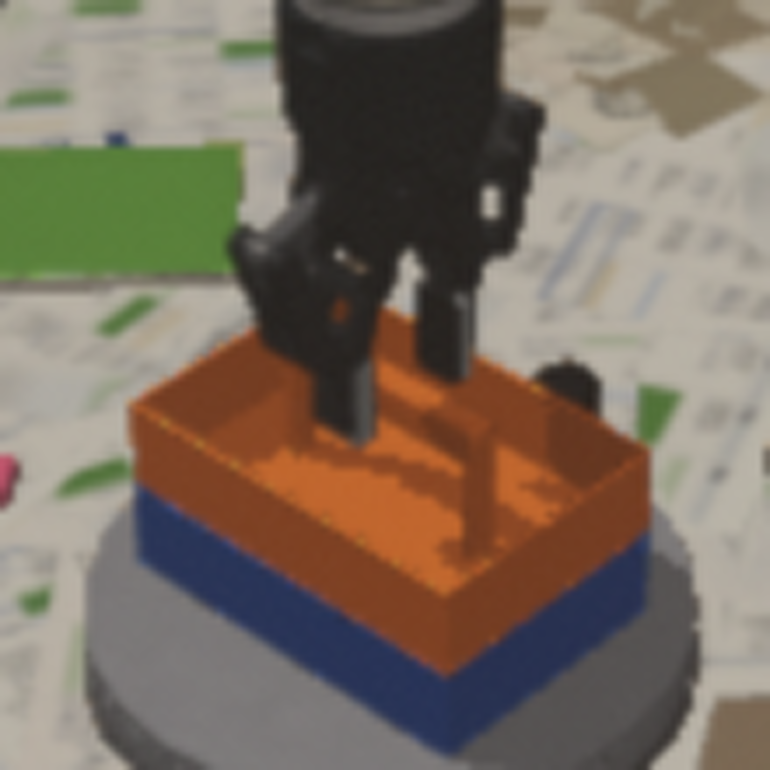

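Seated flush in the side view (orange walls line up with the blue ones, no gap; rim corners at crop (131,405), (650,450), (445,595)). Retreating up and away.

Call:
apply_moves([
  [[0, 0, -0.03, 0, 0, 0, 0], [0, 0, -0.06, 0, 0, 0, 0], [0, 0, -0.1, 0, 0, 0, 0], [0, 0.02, -0.13, 0, 0, 0, 0], [0.03, 0.04, -0.13, 0, 0, 0, 0], [0.06, 0.06, -0.13, 0, 0, 0, 0], [0.09, 0.08, -0.13, 0, 0, 0, 0], [0.11, 0.1, -0.13, 0, 0, 0, 0]],
])

```text
time: 19.0
tool_pos: [0.5133, 0.2316, 0.2519]
tcp_rot: [-0.842, -3.026, -0.004]
wrist_force: [0.9, 0.3, -0.9]
width: 0.5
```

Call:
apply_moves([
  [[0.03, 0.03, 0, 0, 0, 0, 0], [0.06, 0.06, 0, 0, 0, 0, 0], [0.08, 0.08, 0, 0, 0, 0, 0], [0.08, 0.08, 0, 0, 0, 0, 0], [0.08, 0.08, 0, 0, 0, 0, 0], [0.08, 0.08, 0, 0, 0, 0, 0], [0.08, 0.08, 0, 0, 0, 0, 0], [0.08, 0.08, 0, 0, 0, 0, 0]],
])

```text
time: 19.67
tool_pos: [0.4879, 0.3383, 0.2509]
tcp_rot: [-0.845, -3.024, -0.001]
wrist_force: [0.4, 1.0, -0.5]
width: 0.493
```

```bash
python3 -c "
from h import *
st()
t=read_camera('top');save(t,'pics/t16.png',(250,195,370,295),6);cv2.imwrite('pics/t16f.png',t[:,:,::-1])
s=read_camera('side');save(s,'pics/s16.png',(265,180,375,290),7);cv2.imwrite('pics/s16f.png',s[:,:,::-1])
"
```

```text
t 19.67 p [0.4879 0.3383 0.2509] yaw 58.78 tilt 0.08 F [ 0.4  1.  -0.5] M [-0.05  0.    0.03] w 0.493 q [ 0.56  0.1   1.76  0.    1.28 -0.46]
```

View pics/t16.png

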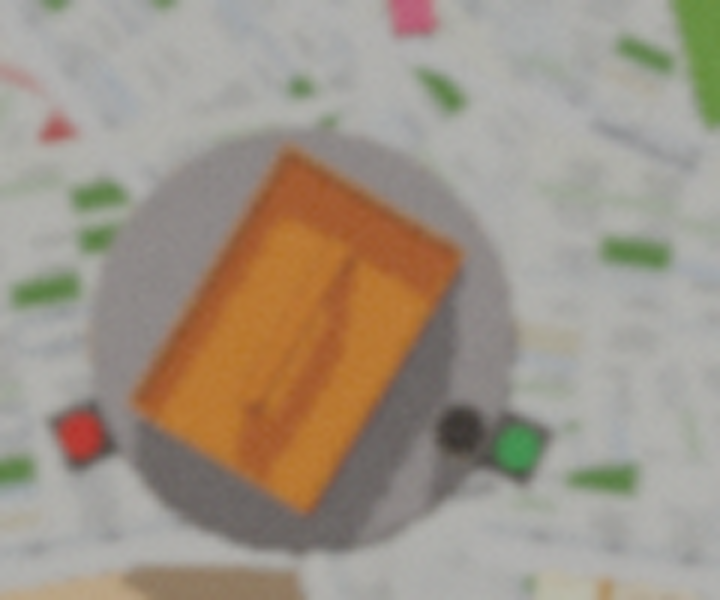

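View pics/s16.png

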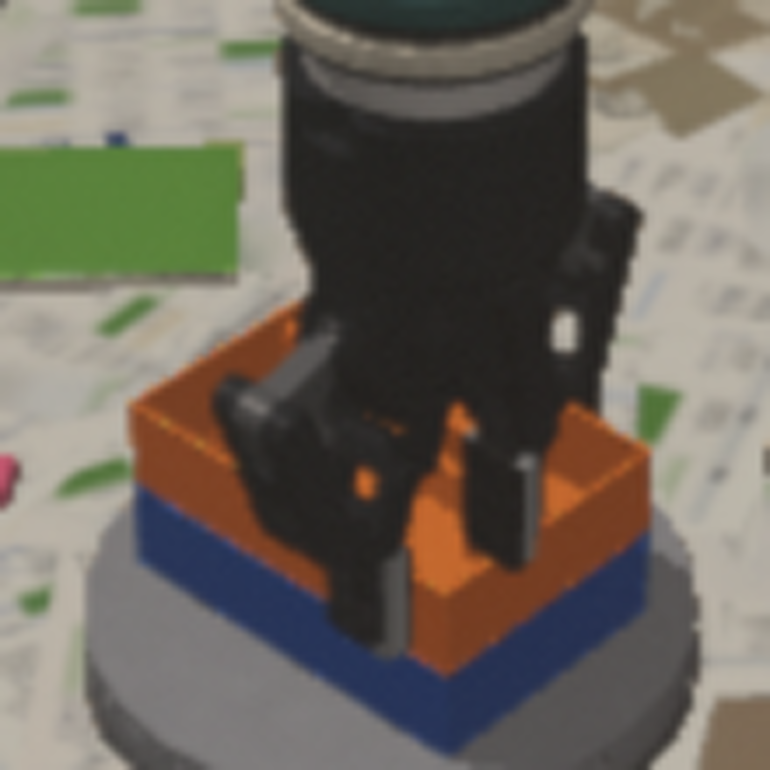

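```bash
python3 - <<'E'
from m import *
f=lambda P,sc,o:(np.array(P,float)+.5)/sc-.5+o
T=f([(287,143),(464,255),(307,518),(131,405)],6,[250,195])
s15=cv2.imread('pics/s15f.png')[:,:,::-1]
S=f([(131,403),(260,325),(651,450),(445,596)],7,[265,180])
quad(T,S,.110)
ims={n:cv2.imread(f'pics/{n}f.png')[:,:,::-1] for n in('s8','s15','t8','t16')}
for n,box in(('s8',(335,225,360,250)),('s15',(335,225,360,250)),('t8',(318,258,333,275)),('t16',(318,258,333,275))):
    b,_,_=blobs(ims[n],(0,0,0),(180,255,60),box); b=max(b,key=lambda q:q[1][4]); print(n,b)
E
```

```text
[0.6557 0.0925 0.109 ] [-0.4  -0.04] [0.05 0.24]
[0.6126 0.0031 0.0852] [6.01 0.41] [-0.82 -3.9 ]
[0.463  0.0822 0.1088] [0.52 0.04] [-0.04 -0.32]
[0.5206 0.1731 0.1071] [0.07 0.01] [-0.01 -0.04]
top c [0.5591 0.0871 0.11  ] sides [np.float64(0.1089), np.float64(0.1582), np.float64(0.1079), np.float64(0.1579)] ang01 -122.64 ang12 149.31
side c [0.5646 0.0978 0.11  ] sides [np.float64(0.066), np.float64(0.1625), np.float64(0.1082), np.float64(0.1577)] ang01 -121.28 ang12 155.99
s8 (array([345.54, 236.8 ]), array([342, 232,   8,  10,  69], dtype=int32))
s15 (array([346.37, 234.37]), array([343, 232,   7,   6,  27], dtype=int32))
t8 (array([326.67, 266.78]), array([325, 266,   4,   3,   9], dtype=int32))Traceback (most recent call last):
  File "<stdin>", line 9, in <module>
ValueError: max() iterable argument is empty
```

```bash
python3 -c "
from h import *
print(bot.finish_job());st()"
```

```text
the job is handed in; nothing more can be done
None
the job is handed in; nothing more can be done
```

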